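# Load the thread spools into the label-reading case

### The job

Slip the pry blade into the slot under the green cover, lever the cover up with the blade (not with the fingers), and swing it open until it stands about upright. Take out the empty white core and stand it on the cork mat, then stand every thread spool from that mat upright on the floor of the case with its white label turned squarely to the reader bar at the back, and only then shut the cover fully. Leave the blade lying flat on its black mat, and leave the shoe, jar and brush alone.

Things in the scene. Friction and masses are not known exactly. Their poses are not given: they have to be found in the camera images.
- case: Grey label-reading case, fixed, 165 (x) x 330 (y) x 80 mm high; origin: centre of underside; front (-x) faces the robot, yaw within 0.15. Black floor at z 6, walls 5 thick, inside x -77 to +65, y +-160 mm. Reader bar with long red window inside along the back (+x) wall: x +65 to +77, top z 46, window facing -x. Three spools fit side by side at y -100, 0, +100 mm
- cover (a joint): angle of the green cover, rad: 0 shut on the case's rim, grows as the front edge rises, stop at 1.6 (past upright). Hinged on the case's back top edge. Plate 168 (hinge to front edge) x 330 x 8 mm, no handle; a yellow patch at its front edge marks the slot. Stiff friction hinge (0.35 N m): stays at whatever angle it is left; lifting the front edge takes about 4 N
- hinge (a point): point on the cover's hinge line, middle of the case's back top edge (case x +82.5, y 0, z 80 mm), which is also the underside of the cover; hinge line along the case's y
- cover_edge (a point): middle of the cover's front edge at half thickness; moves with the cover; 168 mm from the hinge line, 4 mm above the underside
- slot (a point): centre of the pry slot: a notch in the front wall right under the shut cover, 90 mm wide (along y) and 12 mm high (z 68 to 80 mm), on the outer face of the front wall; open straight through into the case; its top is the cover's underside, which overhangs the front wall by 3 mm
- reader_side (a point): a fixed reference point behind the case (case x +150, y 0, z 30 mm): seen from inside the case, the reader bar is towards it
- blade: pry blade, 160 g: orange handle 100 (x) x 18 (y) x 26 (z) mm, and steel blade 30 wide, 3 thick, that leaves the handle's +x end (x +50) at mid-height and ends at x +135. Origin: centre of the handle's underside; x points to the tip; blade mid-plane at z 12.5 mm. Lies flat on the black mat, tip away from the robot; balance point about x +30 mm
- blade_tip (a point): middle of the blade's tip edge (blade x +135, y 0, z 12.5 mm)
- tool_mat: black rubber mat where the blade belongs, 240 (x) x 220 (y) x 4 mm, fixed; origin: centre of its underside. On the robot's left or right, changing from start to start
- spool_mat: cork mat where the spools wait, same size, fixed; origin: centre of its underside; on the other side from the black mat
- empty_core: bare white used-up spool core, no thread and no label: 52 mm rims, 58 mm high, 80 g (as solid as a full cylinder for a grip); stands upright inside the shut case at the start, anywhere along it. Origin: centre of its base
- shoe: finished black shoe standing on the bench behind the case, about 260 x 85 x 100 mm; origin: centre of its sole; leave alone
- polish_jar: jar of polish, 60 mm across, 60 mm high; origin: centre of its base; leave alone
- brush: shoe brush, 140 x 45 x 42 mm, bristles down; origin: centre of its underside; leave alone
- spool_red: thread spool wound with red thread, black rims, standing: cylinder 52 mm across, 58 mm high, 140 g; may be absent. Origin: centre of its base; z up. A white label with black bars is on its side at +x, and a white dash on top runs from the middle towards the label
- spool_blue: thread spool wound with blue thread, black rims, standing: cylinder 52 mm across, 58 mm high, 140 g; may be absent. Origin: centre of its base; z up. A white label with black bars is on its side at +x, and a white dash on top runs from the middle towards the label
- spool_green: thread spool wound with green thread, black rims, standing: cylinder 52 mm across, 58 mm high, 140 g; may be absent. Origin: centre of its base; z up. A white label with black bars is on its side at +x, and a white dash on top runs from the middle towards the label
- spool_yellow: thread spool wound with yellow thread, black rims, standing: cylinder 52 mm across, 58 mm high, 140 g; may be absent. Origin: centre of its base; z up. A white label with black bars is on its side at +x, and a white dash on top runs from the middle towards the label
Things that resemble listed ones, but are neither listed nor needed, are in the scene too. There is more than one size of the blade; the job needs the middle-sized.

How it is judged:
By the outcome, as a careful person would: the job done as asked, in the order asked, and still so for the second after the job is handed in, with the robot touching nothing.
Of spool_red, spool_blue, spool_green, spool_yellow only 2 to 3 are there at a start; the rules pass over those that are not, and their reading is None.
At some moment in a run one of spool_red, spool_blue, spool_green, spool_yellow may be knocked a few centimetres aside while the robot is not near it.
It also fails if it takes over 210 s, if anything falls off the work surface, if the arm or the gripper's body presses on something with over 40 N, if the wrist force passes 120 N, or if a joint passes its speed limit or range.

### The arm

A 7-joint arm with a two-finger parallel gripper is mounted at the origin on the work surface. World frame = base frame: x ahead of the robot, y to its left, z up, the work surface at z = 0. Lengths are in m, angles in degrees, forces in N, time in s.
With the tool pointing down it reaches from about 0.425 to 1.025 m from the base axis. Payload 3.6 kg.
Tool frame: the origin (TCP) lies at the very end of the fingers, on their centre line; the grasp point (between the pads) lies 19 mm behind it; z points along the fingers, y is the line along which they close (so a half turn about z gives the same grasp; the last joint's range is limited). The gripper opens to 85 mm and grips with 20 to 120 N. Pads are 22 mm wide; open, the fingers measure 114 mm over their backs; the gripper's body (76 mm by 85 mm) begins 54 mm behind the grasp point. The pads swing forward as they close: fully open they stand 13 mm farther back than shut.
Start: joints at [-5.357, 33.873, 2.773, 92.16, -1.908, 54.013, -1.931], TCP at [0.725, 0, 0.231] pointing down, gripper open.
Joint ranges: [-153.93, 153.93], [-27.13, 128.08], [-72.61, 78.16], [10.71, 143.7], [-87.88, 267.88], [4.46, 118.87], [-176.78, 176.78]. Speed limits (degrees/s): [147.25, 147.25, 180, 180, 180, 180, 180].

### API

Orientations are given as a 3x3 rotation matrix whose columns are the frame's x, y, z axes.
In Python, from plant import get_obs, eyes, job_done gives the robot as it stands.
- The arm moves only by the tool jog_arm, never from a script. Its argument "steps" is a list of rows, each an object with "linear": the shift along the world's x, y, z in units of 12 cm (1.0 is 12 cm), a list of three; "twist": the turn, a rotation vector about the world's x, y, z in units of 60 degrees (1.0 is 60 degrees), a list of three; "gripper": the opening, from 0 (shut) to 1 (fully open). In form: [{"linear": [x, y, z], "twist": [ax, ay, az], "gripper": gripper}, ...]. A call has 1 to 20 rows; each row is the pose to reach, as a shift and turn from the pose commanded when the call began; what a row does not reach only later rows make up. A row lasts 1/10 s, in which the tool goes at most 50 mm and 8.59 degrees, less where a joint would pass 70% of its speed; a pose out of reach is approached as far as the arm can. A call with a number of a shift or a turn outside -1 to 1 is refused whole. A call with a gripper value outside its range is refused whole. The fingers move at their own pace and stop on an object; "squeeze" is the grip in N (left out, the last holds). Time passes only in rows, so rows that repeat a pose let the fingers close. It gives the time, the measured TCP pose, the force, the opening and the grip force at its end, in the units of the state.
- get_obs(): the state, without advancing time (a new reading comes with each control period).
- eyes.snapshot(name): name is "scene" or "side" or "wrist"; returns (picture, depth): 384x512x3 uint8, red, green, blue; 384x512 float32, m along the optical axis (not along the pixel's ray), 0 where there is no reading.
- eyes.camera_info(name): a dict with "vertical_fov" (degrees; the focal length in pixels is half the picture's height over the tangent of half this angle, whatever the lens; pixels are square), "cx", "cy" (the principal point, pixels), "origin" and "attitude" of the camera in the world. Camera axes: x right, y up, looking along -z (the intrinsics and any distortion apply to the point x, -y, -z); pixel columns grow to the right and rows downward; lengths in m; the calibration is good to about 2 mm. The wrist camera is an equidistant fisheye: a pixel r from the principal point sees the ray r / f radians off the axis. A picture is of the moment at which its call begins: read the wrist's pose just before it. camera_info takes no time and is no camera call; for the wrist camera it gives the pose at the moment of the call.
- job_done(): hands the job in; it is judged then, once.
The state is a dict: "time_s": time; "q": joint angles; "qvel": joint speeds; "tau": joint torques, N m; "tcp_pos": TCP position; "tool_rot": TCP orientation; "ft_force": force on the tool from outside, world axes, zero at the start; "moment": the same for the moment, N m; "grip_width": finger opening in m; "finger_force": force on a finger pad.
Only numpy, scipy, OpenCV 4.12 (cv2) and the standard library are available. Lean on these libraries where they do the work, as an engineer would, in place of code of your own. Each camera call takes 0.05 s, during which the arm holds its last target. There are 200 camera calls.

## Working session

There is one attempt and no reset: what is moved stays moved. The work goes in short steps, Python scripts to look and compute and a tool call to move; the robot and the scene stay as the last step left them, time stands still between calls to the robot, and variables do not carry over. Pictures are saved under pics/ and viewed, at most 14 in all, crops included, and the job is handed in when it is done.

Besides the shell and the picture viewer there is one more tool, called after "Emit:" as name([rows], argument=value, ...), one row to a line, values as JSON. jog_arm: Moves the arm, as the interface text tells. Shifts and turns lie within -1 to 1; 1 stands for 12 cm of shift or 60 degrees of turn. Its arguments: {"type":"object","properties":{"steps":{"type":"array","items":{"type":"object","properties":{"linear":{"type":"array","items":{"type":"number","minimum":-1,"maximum":1}},"twist":{"type":"array","items":{"type":"number","minimum":-1,"maximum":1}},"gripper":{"type":"number"}}}},"squeeze":{"type":"number"}},"required":["steps"]}

```bash
ls; mkdir -p pics
cat > h.py <<'E'
import numpy as np, cv2
from plant import get_obs, eyes, job_done
def snap(n):
    i=eyes.camera_info(n); p,d=eyes.snapshot(n); return p,d,i
def save(p,name,crop=None,k=1):
    if crop: p=p[crop[1]:crop[3],crop[0]:crop[2]]
    p=cv2.resize(p,None,fx=k,fy=k,interpolation=cv2.INTER_CUBIC)
    cv2.imwrite('pics/'+name,p[:,:,::-1])
def rays(i,uv,fish=False):
    uv=np.atleast_2d(uv).astype(float); f=192/np.tan(np.radians(i['vertical_fov'])/2)
    x=(uv[:,0]-i['cx'])/f; y=(uv[:,1]-i['cy'])/f
    if fish:
        r=np.hypot(x,y)+1e-12; t=np.tan(r)/r; x=x*t;y=y*t
    return np.stack([x,-y,-np.ones_like(x)],1)
def world(i,d,uv,fish=False):
    uv=np.atleast_2d(uv); z=d[uv[:,1].astype(int),uv[:,0].astype(int)]
    return np.array(i['origin'])+(rays(i,uv,fish)*z[:,None])@np.array(i['attitude']).T
def onz(i,uv,h,fish=False):
    r=rays(i,uv,fish)@np.array(i['attitude']).T; o=np.array(i['origin'])
    return o+r*((h-o[2])/r[:,2])[:,None]
def cloud(i,d,fish=False):
    v,u=np.mgrid[0:384,0:512]; return world(i,d,np.stack([u.ravel(),v.ravel()],1),fish).reshape(384,512,3)
E
python3 - <<'E'
from h import *
for n in ('scene','side','wrist'):
    p,d,i=snap(n); np.savez(f'{n}0.npz',p=p,d=d); save(p,n+'0.png',k=1.5); print(n,i)
print(get_obs())
E
```

```text
pics
scene {'vertical_fov': 46.588012464661354, 'cx': 254.6178149029146, 'cy': 186.1387816875758, 'origin': array([ 1.00289356, -0.89131603,  0.96385701]), 'attitude': array([[ 8.40790665e-01, -3.72820557e-01,  3.92525018e-01],
       [ 5.41359914e-01,  5.78081479e-01, -6.10533576e-01],
       [ 7.08025158e-04,  7.25828241e-01,  6.87875616e-01]])}
side {'vertical_fov': 47.67016408152927, 'cx': 254.24380421880977, 'cy': 196.63300739449824, 'origin': array([-0.16657963,  0.80216738,  0.95904364]), 'attitude': array([[-0.81235391,  0.34633165, -0.469186  ],
       [-0.58272176, -0.5134301 ,  0.62994038],
       [-0.02272593,  0.78513943,  0.61890194]])}
wrist {'vertical_fov': 65.70646984690485, 'cx': 251.3685005833979, 'cy': 190.02317792367097, 'origin': array([0.72590495, 0.07004172, 0.37356713]), 'attitude': array([[ 0.99999392, -0.00222464,  0.00268637],
       [ 0.0013833 ,  0.95998265,  0.28005608],
       [-0.00320189, -0.28005066,  0.95997988]])}
{'time_s': 0.15, 'q': array([-5.35765589, 33.9160619 ,  2.76901145, 92.22106888, -1.90815053,
       54.01301609, -1.93204293]), 'qvel': array([ 0.00368512, -0.18083224,  0.10395796, -0.16034266,  0.04875794,
        0.04388414,  0.04760753]), 'tau': array([ 2.83839137e-03, -5.49247491e+01,  1.54947661e+00, -1.98453355e+01,
        9.54968476e-03,  5.72513367e-03,  5.49048636e-06]), 'tcp_pos': array([7.24336335e-01, 7.77803096e-06, 2.30363582e-01]), 'tool_rot': array([[-5.01562640e-05,  9.99998357e-01, -1.81203351e-03],
       [ 9.99999993e-01,  4.99571856e-05, -1.09909730e-04],
       [-1.09819025e-04, -1.81203901e-03, -9.99998352e-01]]), 'ft_force': array([ 0.21818125, -1.02442727,  1.12758652]), 'moment': array([ 0.02146923, -0.04395983,  0.02392011]), 'finger_force': 0.0, 'grip_width': 0.0856319170563371}
```

View pics/scene0.png

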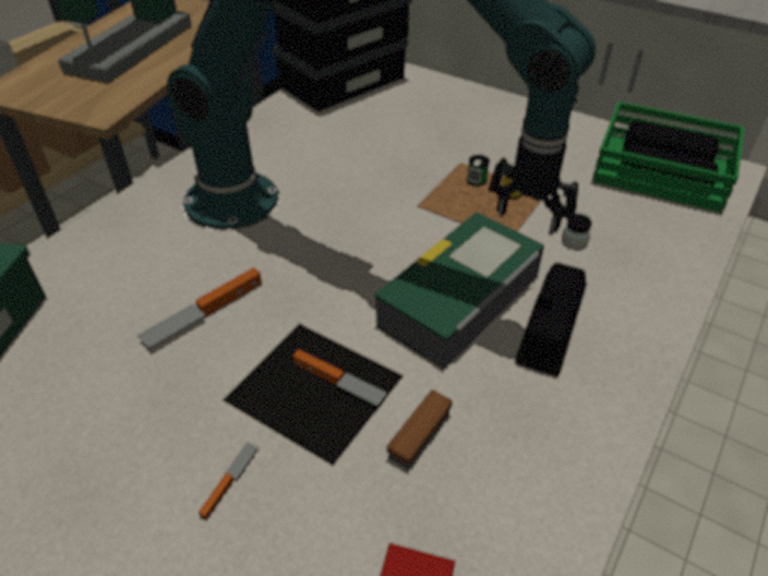

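View pics/side0.png

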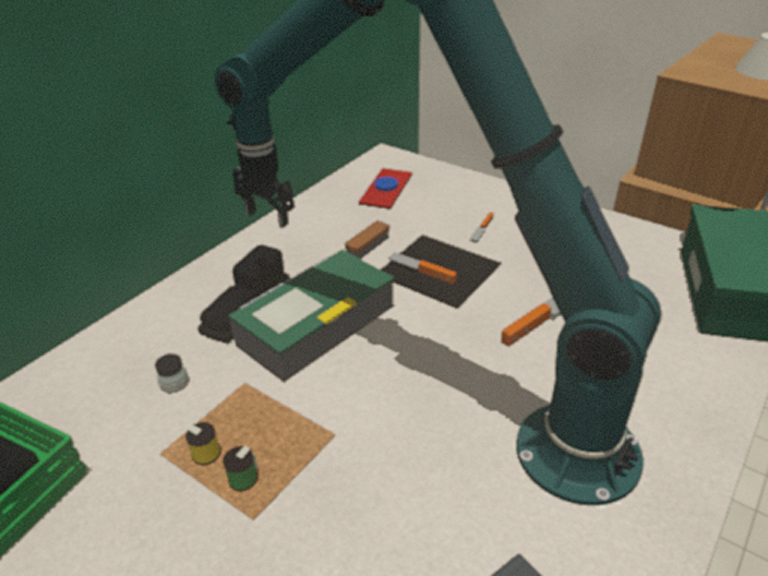

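The pictures show the middle blade on the black mat (robot's right; scene view, handle 296–342,365 to tip 384,396). The case is centred, and the yellow and green spools stand on the cork mat (side view 203,443 and 241,467).

```bash
cat > seg.py <<'E'
from h import *
def load(n): 
    z=np.load(n+'0.npz'); return z['p'],z['d'],eyes.camera_info(n)
E
python3 - <<'E'
from seg import *
for n in('scene','side'):
    p,d,i=load(n); C=cloud(i,d); hsv=cv2.cvtColor(p,cv2.COLOR_RGB2HSV).astype(int); H,S,V=hsv[...,0],hsv[...,1],hsv[...,2]
    reg=lambda x0,x1,y0,y1,z0,z1:(C[...,0]>x0)&(C[...,0]<x1)&(C[...,1]>y0)&(C[...,1]<y1)&(C[...,2]>z0)&(C[...,2]<z1)&(d>0)
    def rect(m,name):
        q=C[m]; 
        if len(q)<8: print(n,name,'few');return
        r=cv2.minAreaRect(q[:,:2].astype(np.float32)*1000); print(n,name,len(q),'c',np.round(r[0],1),'size',np.round(r[1],1),'ang',round(r[2],2),'zmed',np.round(np.median(q[:,2])*1000,1),'mean',np.round(q.mean(0)*1000,1))
    rect(reg(.5,1,-.3,.3,.081,.096),'cover')
    rect(reg(.4,1,-.6,.3,.081,.096)&(H>20)&(H<32)&(S>120),'yellow patch')
    rect(reg(.3,.8,-.6,-.05,.018,.04)&(H<15)&(S>150),'blade handle')
    rect(reg(.3,.8,-.6,-.1,.009,.04)&(S<60)&(V>70),'steel')
    rect(reg(.3,1,-.6,-.1,-.01,.01)&(V<50),'blackmat')
    rect(reg(.3,1,.1,.6,-.01,.01)&(H>5)&(H<20)&(S>60),'cork')
    rect(reg(.3,1,.1,.6,.05,.075),'spooltops')
    m=reg(.3,1,.1,.7,.045,.075).astype(np.uint8); k,l,st,ce=cv2.connectedComponentsWithStats(m)
    for j in range(1,k):
        if st[j,4]>30: 
            rect(l==j,'comp%d'%j)
    rect(reg(.8,1.3,-.5,.5,.03,.13),'shoe?')
E
```

```text
scene cover 5035 c [695.6 -14.8] size [336.3 330. ] ang 82.29 zmed 88.5 mean [631.3 -21.5  88.5]
scene yellow patch 168 c [680.4 -50.1] size [ 94.  330.9] ang 66.8 zmed 88.9 mean [555.2   4.3  89. ]
scene blade handle 412 c [ 622.7 -314.3] size [564.  262.8] ang 43.91 zmed 29.8 mean [ 547.4 -364.1   29.1]
scene steel 511 c [ 611.7 -362.3] size [400.8 234.3] ang 85.06 zmed 16.9 mean [ 554.8 -380.6   16.3]
scene blackmat 4975 c [ 547.6 -303.9] size [379.7 316.1] ang 15.47 zmed 4.5 mean [ 510.6 -350.7    4.5]
scene cork 1520 c [504.2 331. ] size [245.4 234.9] ang 1.15 zmed 4.1 mean [490.1 310.3   4.1]
scene spooltops 1215 c [688.1 411.9] size [565.3 469.5] ang 69.68 zmed 59.3 mean [769.6 392.5  59.1]
scene comp2 489 c [836.4 651.6] size [232.5  98.8] ang 2.5 zmed 70.3 mean [828.5 665.8  67.7]
scene comp5 146 c [459.2 384.2] size [50.4 61.3] ang 26.38 zmed 61.0 mean [460.8 380.4  59.3]
scene comp8 732 c [845.9 574. ] size [306.8  53. ] ang 8.53 zmed 56.3 mean [853.7 565.4  56.9]
scene comp14 173 c [748.4 297.4] size [55.9 47.2] ang 85.7 zmed 59.3 mean [748.7 290.8  57.9]
scene comp16 49 
[... 1016 characters left out ...]
ang 89.89 zmed 58.2 mean [680.6 142.8  58.6]
side comp3 231 c [743.4 301.4] size [51.7 53.4] ang 88.61 zmed 58.7 mean [739.5 302.5  57.5]
side comp4 241 c [814.5 556.6] size [160.3   9.3] ang 8.09 zmed 62.4 mean [814.4 558.3  59.6]
side comp5 311 c [550.7 387.7] size [50.3 52.1] ang 89.04 zmed 61.1 mean [546.9 390.3  59.6]
side comp6 498 c [771.1 603.4] size [ 57.7 108.6] ang 55.7 zmed 69.0 mean [757.3 613.9  66.3]
side comp7 343 c [456.3 387.9] size [51.  53.7] ang 37.15 zmed 61.3 mean [452.7 390.3  59.6]
side comp8 564 c [684.2 615.1] size [ 32.2 165.5] ang 16.38 zmed 59.5 mean [684.5 617.3  58.2]
side shoe? 393 c [809.4  42.3] size [ 48.6 242.6] ang 8.32 zmed 92.5 mean [815.6  25.4  81. ]
```

Run:
```python
from seg import *
for n in('scene','side'):
    p,d,i=load(n); C=cloud(i,d); hsv=cv2.cvtColor(p,cv2.COLOR_RGB2HSV).astype(int); H,S,V=hsv[...,0],hsv[...,1],hsv[...,2]
    reg=lambda x0,x1,y0,y1,z0,z1:(C[...,0]>x0)&(C[...,0]<x1)&(C[...,1]>y0)&(C[...,1]<y1)&(C[...,2]>z0)&(C[...,2]<z1)&(d>0)
    def big(m,name,mn=40):
        k,l,st,ce=cv2.connectedComponentsWithStats(m.astype(np.uint8))
        for j in range(1,k):
            if st[j,4]<mn: continue
            q=C[l==j]; r=cv2.minAreaRect(q[:,:2].astype(np.float32)*1000); print(n,name,len(q),'c',np.round(r[0],1),'size',np.round(r[1],1),'ang',round(r[2],2),'z',np.round(np.median(q[:,2])*1000,1), 'px',ce[j].round())
    big(reg(.5,.765,-.3,.3,.083,.094),'cover',500)
    big(reg(.5,.65,-.2,.2,.081,.096)&(H>20)&(H<32)&(S>120),'yel')
    big(reg(.3,.8,-.6,-.05,.018,.04)&(H<15)&(S>150),'handle')
    big(reg(.3,.8,-.6,-.1,.009,.025)&(S<70)&(V>70),'steel',30)
```

```text
scene cover 4710 c [619.1  -4.5] size [336.4 175.4] ang 82.38 z 88.4 px [306. 183.]
scene yel 163 c [546.7   8.1] size [97.4 25. ] ang 81.13 z 88.9 px [289. 168.]
scene handle 250 c [ 490.4 -311.4] size [101.7  20.6] ang 2.97 z 29.6 px [212. 244.]
scene handle 70 c [ 506.9 -579.9] size [11.7 42.2] ang 7.65 z 20.1 px [147. 324.]
scene steel 300 c [ 582.3 -306.6] size [86.6 31.1] ang 0.88 z 18.4 px [241. 259.]
scene steel 183 c [ 498.1 -525.2] size [24.6 63.4] ang 8.69 z 11.3 px [161. 307.]
side cover 3390 c [618.1  -3.5] size [333.9 179. ] ang 81.74 z 87.7 px [206. 199.]
side yel 189 c [546.3   8.1] size [95.  33.6] ang 81.07 z 87.6 px [224. 207.]
side handle 128 c [ 487.5 -307.9] size [98.  24.1] ang 1.54 z 27.4 px [291. 179.]
side steel 32 c [ 495.7 -522. ] size [20.4 67.8] ang 10.74 z 11.1 px [318. 155.]
side steel 112 c [ 583.5 -306.6] size [84.6 38.2] ang 0.69 z 17.5 px [269. 173.]
```

View pics/wrist0.png

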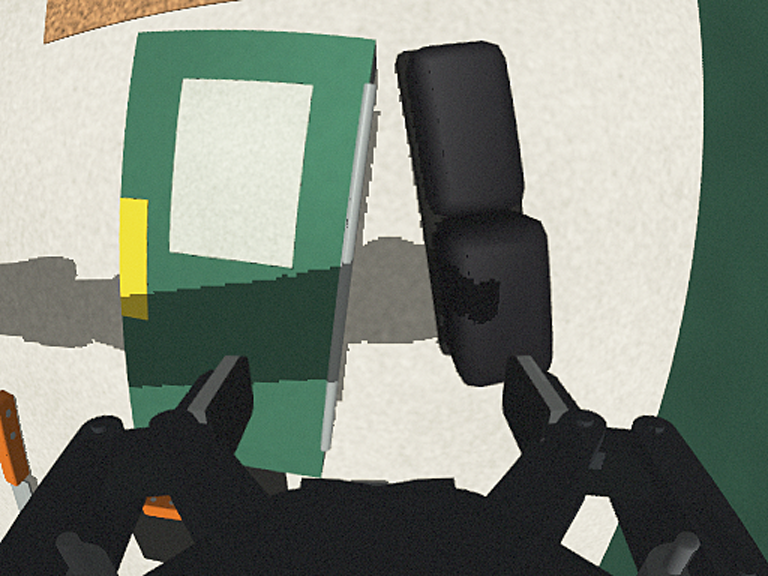

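The wrist view shows the cover at pixels 121–376 × 32–477, with the yellow patch at (134,258) and the shoe right behind the case.

Run:
```python
from seg import *
p,d,i=load('wrist')
pts=np.array([(138,32),(127,110),(121,200),(121,300),(128,380),(376,40),(322,477),(120,199),(121,319),(148,200),(148,319)])/1.5
print(np.round(onz(i,pts,.088,True)*1000,1))
# depth-based: cover plane
C=cloud(i,d,True); m=(abs(C[...,2]-.088)<.008)&(C[...,0]<.765)&(d>0)
hsv=cv2.cvtColor(p,cv2.COLOR_RGB2HSV).astype(int); g=m&(hsv[...,0]>60)&(hsv[...,0]<90)&(hsv[...,1]>80)
q=C[g]; print(len(q),np.median(q[:,2]),cv2.minAreaRect(q[:,:2].astype(np.float32)*1000))
```

```text
[[ 557.4  171.1   88. ]
 [ 549.7  114.2   88. ]
 [ 541.2   49.9   88. ]
 [ 530.1  -25.6   88. ]
 [ 521.2  -94.8   88. ]
 [ 724.4  147.8   88. ]
 [ 679.9 -178.9   88. ]
 [ 540.4   50.7   88. ]
 [ 527.   -41.2   88. ]
 [ 564.6   48.4   88. ]
 [ 552.5  -40.4   88. ]]
25526 0.08896188726999482 ((617.7481689453125, -4.31787109375), (331.1827392578125, 168.5116729736328), 82.18964385986328)
```

Emit:
jog_arm([
  {"linear": [-0.4, -0.4, 0], "twist": [0, 0, 0.14]},
  {"linear": [-0.8, -0.8, 0], "twist": [0, 0, 0.28]},
  {"linear": [-0.92, -1, 0], "twist": [0, 0, 0.42]},
  {"linear": [-0.92, -1, 0], "twist": [0, 0, 0.56]},
  {"linear": [-0.92, -1, 0], "twist": [0, 0, 0.7]},
  {"linear": [-0.92, -1, 0], "twist": [0, 0, 0.75]},
])

```text
invalid input at $.steps[0]: expected keys linear, twist, gripper
```

Emit:
jog_arm([
  {"linear": [-0.4, -0.4, 0], "twist": [0, 0, 0.14]},
  {"linear": [-0.8, -0.8, 0], "twist": [0, 0, 0.28]},
  {"linear": [-0.92, -1, 0], "twist": [0, 0, 0.42]},
  {"linear": [-0.92, -1, 0], "twist": [0, 0, 0.56]},
  {"linear": [-0.92, -1, 0], "twist": [0, 0, 0.7]},
  {"linear": [-0.92, -1, 0], "twist": [0, 0, 0.75]},
])

```text
invalid input at $.steps[0]: expected keys linear, twist, gripper
```

Emit:
jog_arm([
  {"linear": [0, -0.3, 0]},
  {"linear": [0, -0.58, 0]},
  {"linear": [0, -0.58, 0]},
  {"linear": [0, -0.58, 0]},
])

```text
invalid input at $.steps[0]: expected keys linear, twist, gripper
```

Run:
```python
from h import *
o=get_obs(); print(o['time_s'],o['tcp_pos'],o['tool_rot'].round(3),o['q'].round(1))
p,d,i=snap('wrist'); save(p,'w1.png',k=1.5)
C=cloud(i,d,True); hsv=cv2.cvtColor(p,cv2.COLOR_RGB2HSV).astype(int); H,S,V=hsv[...,0],hsv[...,1],hsv[...,2]
m=(d>0)&(abs(C[...,2]-.030)<.01)&(H<15)&(S>150)&(C[...,1]<-.25)&(C[...,1]>-.38)
q=C[m];print(len(q),np.median(q[:,2]),cv2.minAreaRect(q[:,:2].astype(np.float32)*1000))
m=(d>0)&(abs(C[...,2]-.017)<.008)&(S<70)&(V>70)&(C[...,1]<-.25)&(C[...,1]>-.38)&(C[...,0]>.53)&(C[...,0]<.65)
q=C[m];print(len(q),np.median(q[:,2]),cv2.minAreaRect(q[:,:2].astype(np.float32)*1000))
```

```text
0.15 [7.24336335e-01 7.77803096e-06 2.30363582e-01] [[-0.     1.    -0.002]
 [ 1.     0.    -0.   ]
 [-0.    -0.002 -1.   ]] [-5.4 33.9  2.8 92.2 -1.9 54.  -1.9]
507 0.031212989172859695 ((348.6611022949219, -284.3115234375), (293.96307373046875, 69.99152374267578), 0.4160575866699219)
0 nan ((0.0, 0.0), (0.0, 0.0), 0.0)
  return _methods._mean(a, axis=axis, dtype=dtype,
  ret = ret.dtype.type(ret / rcount)
```

View pics/w1.png

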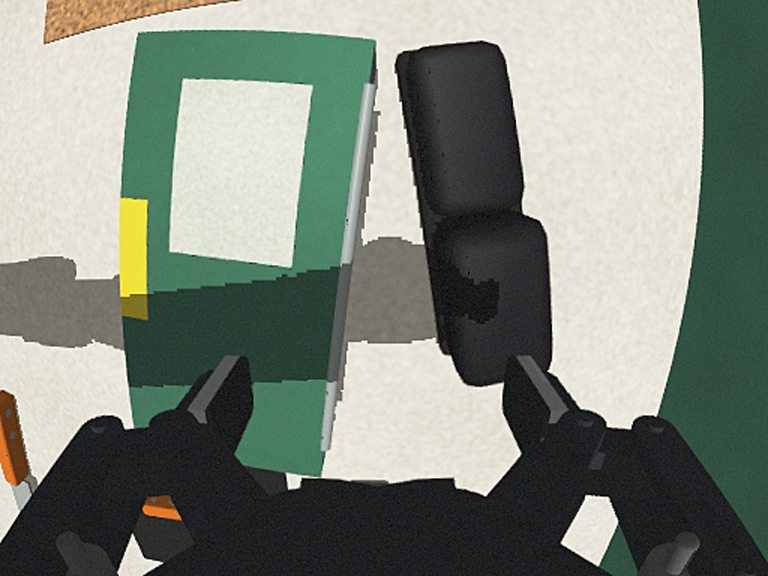

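The moves were refused because every row needs all three keys, so this picture is the same as the last one. Resending.

Emit:
jog_arm([
  {"linear": [-0.4, -0.4, 0], "twist": [0, 0, 0.14], "gripper": 1},
  {"linear": [-0.8, -0.8, 0], "twist": [0, 0, 0.28], "gripper": 1},
  {"linear": [-0.92, -1, 0], "twist": [0, 0, 0.42], "gripper": 1},
  {"linear": [-0.92, -1, 0], "twist": [0, 0, 0.56], "gripper": 1},
  {"linear": [-0.92, -1, 0], "twist": [0, 0, 0.7], "gripper": 1},
  {"linear": [-0.92, -1, 0], "twist": [0, 0, 0.75], "gripper": 1},
])

```text
time_s: 0.8
tcp_pos: [0.6138, -0.1214, 0.2313]
tool_rot: [[-0.708, 0.706, -0.0], [0.706, 0.708, -0.0], [0.0, -0.0, -1.0]]
ft_force: [-0.8, 0.7, 0.1]
grip_width: 0.0852
finger_force: 0.0
```

Emit:
jog_arm([
  {"linear": [-0.4, -0.4, 0], "twist": [0, 0, 0.14], "gripper": 1},
  {"linear": [-0.8, -0.8, 0], "twist": [0, 0, 0.28], "gripper": 1},
  {"linear": [-0.92, -1, 0], "twist": [0, 0, 0.42], "gripper": 1},
  {"linear": [-0.92, -1, 0], "twist": [0, 0, 0.56], "gripper": 1},
  {"linear": [-0.92, -1, 0], "twist": [0, 0, 0.7], "gripper": 1},
  {"linear": [-0.92, -1, 0], "twist": [0, 0, 0.75], "gripper": 1},
])

```text
time_s: 1.4
tcp_pos: [0.5032, -0.2413, 0.2312]
tool_rot: [[-1.0, -0.001, -0.0], [-0.001, 1.0, -0.0], [0.0, -0.0, -1.0]]
ft_force: [-0.0, 0.6, -0.3]
grip_width: 0.0853
finger_force: 0.0
```

Emit:
jog_arm([
  {"linear": [0, -0.3, 0], "twist": [0, 0, 0], "gripper": 1},
  {"linear": [0, -0.58, 0], "twist": [0, 0, 0], "gripper": 1},
  {"linear": [0, -0.58, 0], "twist": [0, 0, 0], "gripper": 1},
  {"linear": [0, -0.58, 0], "twist": [0, 0, 0], "gripper": 1},
])

```text
time_s: 1.8
tcp_pos: [0.5037, -0.3105, 0.231]
tool_rot: [[-1.0, 0.002, -0.0], [0.002, 1.0, 0.0], [0.0, 0.0, -1.0]]
ft_force: [-0.2, 0.1, -0.2]
grip_width: 0.0852
finger_force: 0.0
```

```bash
cat > bl.py <<'E'
from h import *
o=get_obs(); print(o['time_s'],o['tcp_pos'],o['tool_rot'].round(3).tolist(),o['q'].round(1))
p,d,i=snap('wrist'); save(p,'w2.png',k=1.5)
C=cloud(i,d,True); hsv=cv2.cvtColor(p,cv2.COLOR_RGB2HSV).astype(int); H,S,V=hsv[...,0],hsv[...,1],hsv[...,2]
m=(d>0)&(abs(C[...,2]-.030)<.01)&(H<15)&(S>150)&(C[...,1]<-.25)&(C[...,1]>-.38)&(C[...,0]>.4)
q=C[m];print(len(q),np.median(q[:,2]),cv2.minAreaRect(q[:,:2].astype(np.float32)*1000))
m=(d>0)&(abs(C[...,2]-.017)<.008)&(S<70)&(V>70)&(C[...,1]<-.25)&(C[...,1]>-.38)&(C[...,0]>.545)&(C[...,0]<.65)
q=C[m];print(len(q),np.median(q[:,2]),cv2.minAreaRect(q[:,:2].astype(np.float32)*1000))
E
python3 bl.py
```

```text
1.8 [ 0.50367822 -0.31054218  0.23096954] [[-1.0, 0.002, -0.0], [0.002, 1.0, 0.0], [0.0, 0.0, -1.0]] [ 41.2  25.3 -18.9 109.2  10.8  47.3 106.5]
1219 0.03056377565798868 ((567.2260131835938, -310.8742370605469), (114.69120025634766, 250.873779296875), 88.09124755859375)
1335 0.018533802798972876 ((585.927978515625, -306.4957580566406), (82.44477081298828, 30.24220085144043), 1.4464691877365112)
```

View pics/w2.png

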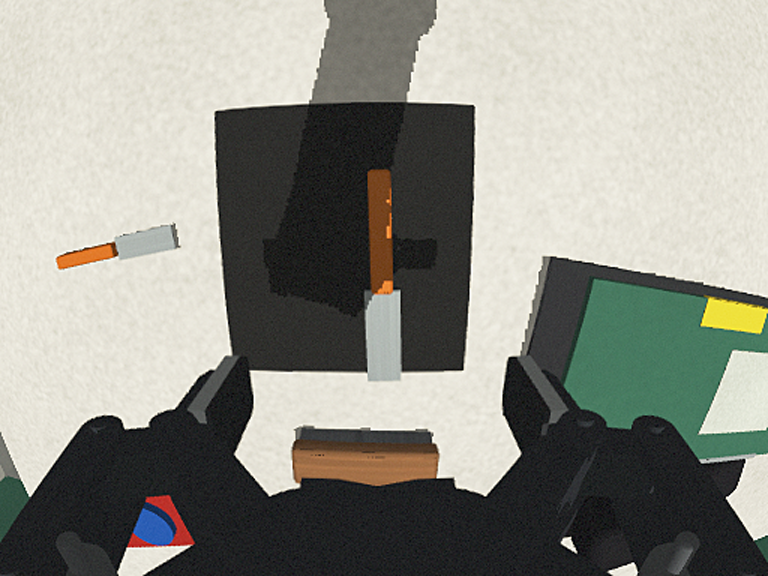

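The wrist view shows the blade pointing down the image: handle (380,170)–(383,293), tip (384,381) slightly off the mat's edge, mat corners (216,111), (475,105), (464,370).

Run:
```python
from h import *
i=eyes.camera_info('wrist')
f=lambda l,z:np.round(onz(i,np.array(l)/1.5,z,True)*1000,1)
print(f([(368,170),(390,170),(371,293),(394,293)],.030)); print(f([(365,291),(400,291),(368,381),(401,380)],.018)); print(f([(216,111),(475,105),(464,370),(233,357)],.004))
```

```text
[[ 442.6 -316.9   30. ]
 [ 442.6 -300.1   30. ]
 [ 540.9 -314.8   30. ]
 [ 540.8 -296.2   30. ]]
[[ 542.8 -320.    18. ]
 [ 542.8 -290.7   18. ]
 [ 627.8 -318.    18. ]
 [ 626.8 -288.2   18. ]]
[[ 387.8 -447.     4. ]
 [ 386.6 -229.     4. ]
 [ 624.8 -228.1    4. ]
 [ 613.  -446.8    4. ]]
```

Emit:
jog_arm([
  {"linear": [0.02, 0.03, -0.4], "twist": [0, 0, 0.03], "gripper": 0.6},
  {"linear": [0.02, 0.03, -0.8], "twist": [0, 0, 0.03], "gripper": 0.6},
  {"linear": [0.02, 0.03, -1], "twist": [0, 0, 0.03], "gripper": 0.6},
])

```text
time_s: 2.15
tcp_pos: [0.5049, -0.303, 0.1082]
tool_rot: [[-0.999, -0.034, -0.004], [-0.034, 0.999, 0.003], [0.004, 0.003, -1.0]]
ft_force: [0.2, 0.4, -0.5]
grip_width: 0.0509
finger_force: 0.0
```

Emit:
jog_arm([
  {"linear": [0, 0, -0.3], "twist": [0, 0, 0], "gripper": 0.6},
  {"linear": [0, 0, -0.6], "twist": [0, 0, 0], "gripper": 0.6},
  {"linear": [0, 0, -0.86], "twist": [0, 0, 0], "gripper": 0.6},
  {"linear": [0, 0, -0.86], "twist": [0, 0, 0], "gripper": 0.6},
  {"linear": [0, 0, -0.86], "twist": [0, 0, 0], "gripper": 0.6},
])

```text
time_s: 2.65
tcp_pos: [0.5069, -0.3045, 0.0083]
tool_rot: [[-0.999, -0.033, -0.001], [-0.033, 0.999, 0.001], [0.001, 0.001, -1.0]]
ft_force: [-0.0, -0.2, 0.1]
grip_width: 0.0512
finger_force: 0.0
```

Emit:
jog_arm([
  {"linear": [0, 0, 0], "twist": [0, 0, 0], "gripper": 0},
  {"linear": [0, 0, 0], "twist": [0, 0, 0], "gripper": 0},
  {"linear": [0, 0, 0], "twist": [0, 0, 0], "gripper": 0},
  {"linear": [0, 0, 0], "twist": [0, 0, 0], "gripper": 0},
  {"linear": [0, 0, 0], "twist": [0, 0, 0], "gripper": 0},
  {"linear": [0, 0, 0], "twist": [0, 0, 0], "gripper": 0},
  {"linear": [0, 0, 0], "twist": [0, 0, 0], "gripper": 0},
  {"linear": [0, 0, 0], "twist": [0, 0, 0], "gripper": 0},
], squeeze=120)

```text
time_s: 3.45
tcp_pos: [0.5079, -0.3067, 0.0104]
tool_rot: [[-1.0, -0.031, 0.003], [-0.031, 1.0, -0.002], [-0.003, -0.002, -1.0]]
ft_force: [-1.1, -0.4, 6.7]
grip_width: 0.0158
finger_force: 117.6
```

Emit:
jog_arm([
  {"linear": [0, 0, 0], "twist": [0, 0, 0], "gripper": 0.6},
  {"linear": [0, 0, 0], "twist": [0, 0, 0], "gripper": 0.6},
  {"linear": [0, 0, 0.03], "twist": [0, 0, 0], "gripper": 0.6},
  {"linear": [0.1, 0, 0.03], "twist": [0, 0, 0], "gripper": 0.6},
  {"linear": [0.19, 0.005, 0.03], "twist": [0, 0, 0], "gripper": 0.6},
  {"linear": [0.19, 0.005, 0.03], "twist": [0, 0, 0], "gripper": 0.6},
  {"linear": [0.19, 0.005, 0.03], "twist": [0, 0, 0], "gripper": 0.6},
])

```text
time_s: 4.15
tcp_pos: [0.5302, -0.3051, 0.0116]
tool_rot: [[-0.999, -0.032, 0.0], [-0.032, 0.999, 0.0], [-0.0, 0.0, -1.0]]
ft_force: [-0.4, -0.2, 0.1]
grip_width: 0.0515
finger_force: 0.0
```

Emit:
jog_arm([
  {"linear": [0, 0, 0], "twist": [0, 0, 0], "gripper": 0},
  {"linear": [0, 0, 0], "twist": [0, 0, 0], "gripper": 0},
  {"linear": [0, 0, 0], "twist": [0, 0, 0], "gripper": 0},
  {"linear": [0, 0, 0], "twist": [0, 0, 0], "gripper": 0},
  {"linear": [0, 0, 0], "twist": [0, 0, 0], "gripper": 0},
  {"linear": [0, 0, 0], "twist": [0, 0, 0], "gripper": 0},
  {"linear": [0, 0, 0], "twist": [0, 0, 0], "gripper": 0},
  {"linear": [0, 0, 0], "twist": [0, 0, 0], "gripper": 0},
], squeeze=120)

```text
time_s: 4.95
tcp_pos: [0.529, -0.3055, 0.012]
tool_rot: [[-1.0, -0.031, -0.001], [-0.031, 1.0, -0.0], [0.001, -0.0, -1.0]]
ft_force: [-1.9, 1.3, 4.6]
grip_width: 0.0154
finger_force: 118.3
```

Emit:
jog_arm([
  {"linear": [0, 0, 0.3], "twist": [0, 0, 0], "gripper": 0},
  {"linear": [0, 0, 0.6], "twist": [0, 0, 0], "gripper": 0},
  {"linear": [0, 0, 0.9], "twist": [0, 0, 0], "gripper": 0},
  {"linear": [-0.3, 0.3, 1], "twist": [0, 0, -0.05], "gripper": 0},
  {"linear": [-0.6, 0.6, 1], "twist": [0, 0, -0.1], "gripper": 0},
  {"linear": [-0.86, 0.9, 1], "twist": [0, 0, -0.16], "gripper": 0},
  {"linear": [-0.86, 0.9, 1], "twist": [0, 0, -0.16], "gripper": 0},
])

```text
time_s: 5.65
tcp_pos: [0.4173, -0.1915, 0.1305]
tool_rot: [[-0.991, 0.131, -0.012], [0.131, 0.991, 0.004], [0.012, 0.003, -1.0]]
ft_force: [-0.4, 0.0, -1.2]
grip_width: 0.0151
finger_force: 117.8
```

Emit:
jog_arm([
  {"linear": [0, 0.3, 0], "twist": [0, 0, 0], "gripper": 0},
  {"linear": [0, 0.6, 0], "twist": [0, 0, 0], "gripper": 0},
  {"linear": [0, 0.91, 0], "twist": [0, 0, 0], "gripper": 0},
  {"linear": [0, 0.91, 0], "twist": [0, 0, 0], "gripper": 0},
])

```text
time_s: 6.05
tcp_pos: [0.4265, -0.0828, 0.1316]
tool_rot: [[-0.992, 0.126, 0.0], [0.126, 0.992, 0.003], [-0.0, 0.003, -1.0]]
ft_force: [0.1, -0.3, -1.7]
grip_width: 0.0151
finger_force: 118.0
```

Emit:
jog_arm([
  {"linear": [0, 0.3, 0], "twist": [0, 0, 0], "gripper": 0},
  {"linear": [0, 0.6, 0], "twist": [0, 0, 0], "gripper": 0},
  {"linear": [0, 0.91, 0], "twist": [0, 0, 0], "gripper": 0},
  {"linear": [0, 0.91, 0], "twist": [0, 0, 0], "gripper": 0},
  {"linear": [0, 0.91, 0], "twist": [0, 0, 0], "gripper": 0},
  {"linear": [0, 0.91, 0], "twist": [0, 0, 0], "gripper": 0},
])

```text
time_s: 6.65
tcp_pos: [0.426, 0.0198, 0.1314]
tool_rot: [[-0.991, 0.137, -0.001], [0.137, 0.991, -0.001], [0.001, -0.001, -1.0]]
ft_force: [0.1, -1.7, -2.0]
grip_width: 0.0153
finger_force: 118.2
```

```bash
sed -i "s/'w2.png'/'w3.png'/" bl.py; python3 bl.py
python3 - <<'E'
from h import *
a=snap('scene');b=snap('side');a2=cv2.resize(a[0][100:260,170:330],None,fx=2.4,fy=2.4);b2=cv2.resize(b[0][130:290,130:290],None,fx=2.4,fy=2.4)
save(np.hstack([a2,b2]),'sb3.png')
E
```

```text
6.65 [0.42603598 0.01977418 0.1314339 ] [[-0.991, 0.137, -0.001], [0.137, 0.991, -0.001], [0.001, -0.001, -1.0]] [  0.9  23.4 -12.3 133.7  12.1  23.9  60.6]
11 0.03362963167278146 ((692.271484375, -356.39263916015625), (45.26008987426758, 3.625373601913452), 85.95612335205078)
0 nan ((0.0, 0.0), (0.0, 0.0), 0.0)
  return _methods._mean(a, axis=axis, dtype=dtype,
  ret = ret.dtype.type(ret / rcount)
```

View pics/w3.png

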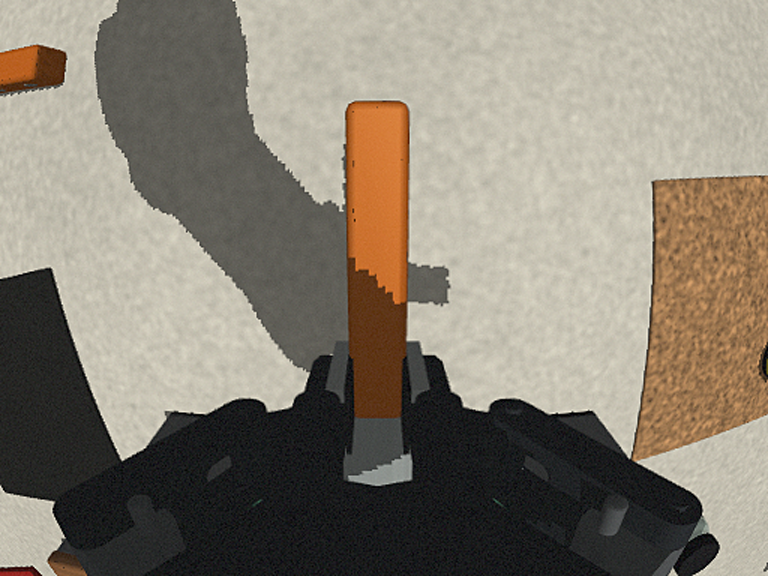

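Handle hangs straight in the grip (rear edge at 378,102). I'll check its pitch and the tip position by depth.

Run:
```python
from h import *
ex=np.array([.9907,-.1357]);ey=np.array([.1357,.9907]);o0=np.array([.6192,-.0045])
o=get_obs(); t=o['tcp_pos']
for n in('wrist','scene','side'):
    p,d,i=snap(n); C=cloud(i,d,n=='wrist'); q=C-t; X=q[...,:2]@ex; Y=q[...,:2]@ey; Z=q[...,2]
    m=(d>0)&(abs(Y)<.025)&(Z>-.03)&(Z<.03)&(X>-.12)&(X<.13)&((X<-.015)|(X>.02))
    for a in np.arange(-.10,.12,.02):
        k=m&(X>=a)&(X<a+.02)
        if k.sum()>5: print(n,round(a,3),k.sum(),'Y',(np.percentile(Y[k],[5,50,95])*1000).round(1),'Z',(np.percentile(Z[k],[5,50,95])*1000).round(1),'Xmax',(X[k].max()*1000).round(1),(X[k].min()*1000).round(1))
```

```text
wrist -0.1 607 Y [-8.6 -0.8  7. ] Z [16.4 18.4 19.7] Xmax -80.0 -86.6
wrist -0.08 1975 Y [-8.8 -0.9  7.1] Z [16.9 18.6 19.8] Xmax -60.0 -80.0
wrist -0.06 1944 Y [-8.7 -0.9  7.2] Z [17.  18.6 19.7] Xmax -40.0 -60.0
wrist -0.04 1722 Y [-8.7 -0.9  7.2] Z [16.9 18.6 19.7] Xmax -20.0 -40.0
wrist -0.02 393 Y [-8.8 -1.   7.3] Z [16.8 18.5 19.6] Xmax -15.0 -20.0
wrist 0.02 971 Y [-9.5 -1.1  7.9] Z [5.9 6.7 7.6] Xmax 40.0 20.0
wrist 0.04 647 Y [-12.8  -1.1  10.6] Z [5.8 6.7 7.5] Xmax 53.1 40.0
scene -0.1 13 Y [-10.1  -7.2   4.4] Z [-3.2 13.5 19.8] Xmax -80.3 -88.2
scene -0.08 47 Y [-12.4  -9.1   2.3] Z [-2.7 14.  20.7] Xmax -60.2 -79.5
scene -0.06 36 Y [-12.1  -8.9  -5.3] Z [-4.4 10.  19.2] Xmax -41.0 -59.1
scene -0.04 35 Y [-12.4  -9.7  -7.6] Z [-5.4  8.5 17.1] Xmax -20.3 -40.0
scene 0.02 42 Y [-17.1  -2.6  12. ] Z [4.  6.4 9. ] Xmax 39.7 20.9
scene 0.04 46 Y [-15.9  -1.8  11.7] Z [4.3 6.7 9.3] Xmax 59.8 40.2
scene 0.06 50 Y [-16.3  -4.   12. ] Z [ 4.7  6.2 10. ] Xmax 79.8 60.2
scene 0.08 46 Y [-16.8  -2.6  13.6] Z [3.1 6.5 8.5] Xmax 97.5 80.6
side -0.1 46 Y [-7.7  3.9  9.4] Z [-4.4  8.7 17.8] Xmax -81.5 -90.8
side -0.08 61 Y [-5.   6.7  9.7] Z [-2.7 14.8 19.4] Xmax -60.1 -79.9
side -0.06 59 Y [-6.2  6.8  9.3] Z [-5.4 14.6 19.4] Xmax -40.6 -59.9
side -0.04 55 Y [-5.6  6.9  9.7] Z [-4.3 14.6 18.1] Xmax -20.0 -39.7
side -0.02 15 Y [-4.1  7.5  9.4] Z [-3.2 12.  18.9] Xmax -15.2 -19.5
side 0.02 20 Y [ 4.9  9.8 15.7] Z [1.9 5.5 7.6] Xmax 39.1 21.8
side 0.04 20 Y [ 2.2  8.  15.8] Z [1.7 5.  8.9] Xmax 58.9 40.8
side 0.06 24 Y [-1.3  8.7 14.9] Z [2.1 4.8 7.7] Xmax 78.9 61.0
side 0.08 30 Y [-6.8  4.1 14.2] Z [1.3 5.7 7.1] Xmax 99.2 80.8
```

View pics/sb3.png

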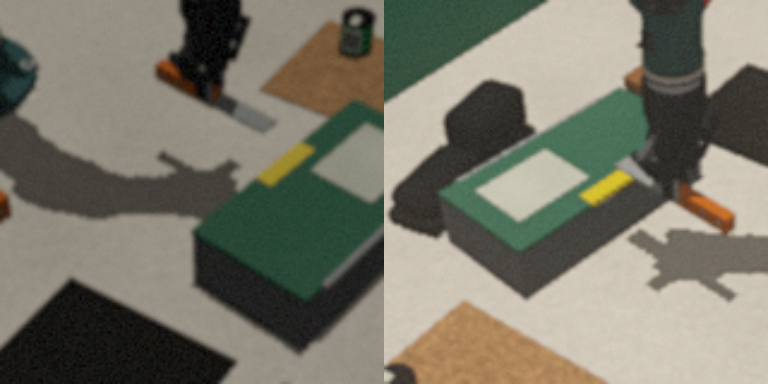

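Blade level with its tip 98 mm ahead of the TCP and 14 mm short of the slot. Descend and insert 42 mm.

Emit:
jog_arm([
  {"linear": [0, 0, -0.2], "twist": [0, 0, 0], "gripper": 0},
  {"linear": [0, 0, -0.4], "twist": [0, 0, 0], "gripper": 0},
  {"linear": [0, 0, -0.52], "twist": [0, 0, 0], "gripper": 0},
  {"linear": [0, 0, -0.52], "twist": [0, 0, 0], "gripper": 0},
  {"linear": [0, 0, -0.52], "twist": [0, 0, 0], "gripper": 0},
  {"linear": [0, 0, -0.52], "twist": [0, 0, 0], "gripper": 0},
])

```text
time_s: 7.55
tcp_pos: [0.4268, 0.021, 0.07]
tool_rot: [[-0.991, 0.136, 0.001], [0.136, 0.991, 0.0], [-0.001, 0.0, -1.0]]
ft_force: [-0.1, 0.9, -2.2]
grip_width: 0.0154
finger_force: 118.2
```

Emit:
jog_arm([
  {"linear": [0.05, -0.007, 0], "twist": [0, 0, 0], "gripper": 0},
  {"linear": [0.1, -0.014, 0], "twist": [0, 0, 0], "gripper": 0},
  {"linear": [0.14, -0.019, 0], "twist": [0, 0, 0], "gripper": 0},
  {"linear": [0.18, -0.025, 0], "twist": [0, 0, 0], "gripper": 0},
  {"linear": [0.18, -0.025, 0], "twist": [0, 0, 0], "gripper": 0},
])

```text
time_s: 8.05
tcp_pos: [0.4492, 0.0179, 0.0695]
tool_rot: [[-0.991, 0.136, 0.002], [0.136, 0.991, 0.0], [-0.002, 0.001, -1.0]]
ft_force: [0.1, 0.6, -0.7]
grip_width: 0.0152
finger_force: 118.2
```

Emit:
jog_arm([
  {"linear": [0.09, -0.012, 0], "twist": [0, 0, 0], "gripper": 0},
  {"linear": [0.18, -0.025, 0], "twist": [0, 0, 0], "gripper": 0},
  {"linear": [0.27, -0.037, 0], "twist": [0, 0, 0], "gripper": 0},
  {"linear": [0.27, -0.037, 0], "twist": [0, 0, 0], "gripper": 0},
  {"linear": [0.27, -0.037, 0], "twist": [0, 0, 0], "gripper": 0},
])

```text
time_s: 8.55
tcp_pos: [0.4804, 0.0134, 0.0692]
tool_rot: [[-0.991, 0.136, -0.0], [0.136, 0.991, 0.0], [0.0, -0.0, -1.0]]
ft_force: [-0.9, 0.7, -2.1]
grip_width: 0.0151
finger_force: 118.2
```

Emit:
jog_arm([
  {"linear": [0, 0, 0.04], "twist": [0, 0, 0], "gripper": 0},
  {"linear": [0.005, 0, 0.08], "twist": [0, 0, 0], "gripper": 0},
  {"linear": [0.01, 0, 0.15], "twist": [0, 0, 0], "gripper": 0},
  {"linear": [0.016, -0.002, 0.212], "twist": [0, 0, 0], "gripper": 0},
  {"linear": [0.016, -0.002, 0.212], "twist": [0, 0, 0], "gripper": 0},
])

```text
time_s: 9.05
tcp_pos: [0.4812, 0.0132, 0.0956]
tool_rot: [[-0.991, 0.136, -0.001], [0.136, 0.991, -0.0], [0.001, -0.0, -1.0]]
ft_force: [-2.1, -0.4, -3.7]
grip_width: 0.015
finger_force: 117.7
```

```bash
cat > chk.py <<'E'
from h import *
ex=np.array([.9907,-.1357]);ey=np.array([.1357,.9907]);o0=np.array([.6192,-.0045])
o=get_obs(); t=o['tcp_pos']; print(o['time_s'],t.round(4),o['ft_force'].round(1))
for n in('scene','side'):
    p,d,i=snap(n); C=cloud(i,d); q=C[...,:2]-o0; X=q@ex; Y=q@ey; Z=C[...,2]
    hsv=cv2.cvtColor(p,cv2.COLOR_RGB2HSV).astype(int)
    m=(d>0)&(abs(Y)<.165)&(Z>.075)&(Z<.3)&(X>-.1)&(X<.1)&(hsv[...,0]>60)&(hsv[...,0]<90)&(hsv[...,1]>90)&(hsv[...,2]>50)
    if m.sum()>50:
        # angle of cover points about hinge
        print(n,m.sum(),'X',(np.percentile(X[m],[2,98])*1000).round(),'Z',(np.percentile(Z[m],[2,98])*1000).round(),
         'ang',np.degrees(np.median(np.arctan2(Z[m]-.08,.0825-X[m])[(.0825-X[m])**2+(Z[m]-.08)**2>.01])).round(1))
    q=C-t; a=q[...,:2]@ex; b=q[...,:2]@ey; c=q[...,2]
    k=(d>0)&(abs(b)<.02)&(a>.03)&(a<.11)&(abs(c)<.03)&(hsv[...,1]<80)
    if k.sum()>8: print(n,'blade pitch fit',np.polyfit(a[k],c[k],1).round(3),k.sum())
E
python3 chk.py
```

```text
9.05 [0.4812 0.0132 0.0956] [-2.1 -0.4 -3.7]
scene 3235 X [-75.  75.] Z [ 88. 116.] ang 13.2
scene blade pitch fit [0.119 0.002] 48
side 442 X [-80.  70.] Z [ 87. 116.] ang 12.7
side blade pitch fit [ 0.279 -0.02 ] 58
```

Emit:
jog_arm([
  {"linear": [0.02, -0.003, 0.09], "twist": [0, 0, 0], "gripper": 0},
  {"linear": [0.045, -0.006, 0.171], "twist": [0, 0, 0], "gripper": 0},
  {"linear": [0.08, -0.011, 0.255], "twist": [0, 0, 0], "gripper": 0},
  {"linear": [0.12, -0.017, 0.334], "twist": [0, 0, 0], "gripper": 0},
  {"linear": [0.168, -0.024, 0.41], "twist": [0, 0, 0], "gripper": 0},
  {"linear": [0.222, -0.031, 0.48], "twist": [0, 0, 0], "gripper": 0},
  {"linear": [0.222, -0.031, 0.48], "twist": [0, 0, 0], "gripper": 0},
])

```text
time_s: 9.85
tcp_pos: [0.5112, 0.0094, 0.1539]
tool_rot: [[-0.991, 0.137, 0.005], [0.137, 0.991, 0.0], [-0.004, 0.001, -1.0]]
ft_force: [-1.5, 0.4, -2.4]
grip_width: 0.0153
finger_force: 118.1
```

```bash
python3 chk.py
```

```text
9.85 [0.5112 0.0094 0.1539] [-1.5  0.4 -2.4]
scene 3484 X [-36.  80.] Z [ 92. 191.] ang 43.9
scene blade pitch fit [0.073 0.004] 41
side blade pitch fit [0.013 0.004] 71
```

Emit:
jog_arm([
  {"linear": [0.06, -0.008, 0.065], "twist": [0, 0, 0], "gripper": 0},
  {"linear": [0.124, -0.017, 0.126], "twist": [0, 0, 0], "gripper": 0},
  {"linear": [0.195, -0.027, 0.18], "twist": [0, 0, 0], "gripper": 0},
  {"linear": [0.27, -0.037, 0.229], "twist": [0, 0, 0], "gripper": 0},
  {"linear": [0.348, -0.047, 0.271], "twist": [0, 0, 0], "gripper": 0},
  {"linear": [0.43, -0.058, 0.305], "twist": [0, 0, 0], "gripper": 0},
  {"linear": [0.515, -0.07, 0.332], "twist": [0, 0, 0], "gripper": 0},
  {"linear": [0.601, -0.082, 0.351], "twist": [0, 0, 0], "gripper": 0},
  {"linear": [0.645, -0.088, 0.357], "twist": [0, 0, 0], "gripper": 0},
  {"linear": [0.645, -0.088, 0.357], "twist": [0, 0, 0], "gripper": 0},
])

```text
time_s: 10.95
tcp_pos: [0.5888, -0.0011, 0.1957]
tool_rot: [[-0.991, 0.136, 0.004], [0.136, 0.991, 0.0], [-0.004, 0.001, -1.0]]
ft_force: [-0.5, 0.1, -0.9]
grip_width: 0.0151
finger_force: 118.5
```

```bash
python3 chk.py
```

```text
10.95 [ 0.5888 -0.0011  0.1957] [-0.5  0.1 -0.9]
scene 115 X [61. 71.] Z [245. 250.] ang 84.8
scene blade pitch fit [-0.179  0.015] 143
side 143 X [59. 81.] Z [ 96. 248.] ang 82.7
side blade pitch fit [-0.187  0.016] 133
```

Emit:
jog_arm([
  {"linear": [0.04, -0.005, 0], "twist": [0, 0, 0], "gripper": 0},
  {"linear": [0.08, -0.011, 0], "twist": [0, 0, 0], "gripper": 0},
  {"linear": [0.08, -0.011, 0], "twist": [0, 0, 0], "gripper": 0},
])

```text
time_s: 11.35
tcp_pos: [0.5963, -0.002, 0.1952]
tool_rot: [[-0.991, 0.135, 0.001], [0.135, 0.991, 0.0], [-0.001, 0.0, -1.0]]
ft_force: [-0.3, 0.8, -1.4]
grip_width: 0.0149
finger_force: 118.6
```

Emit:
jog_arm([
  {"linear": [-0.2, 0.027, 0.05], "twist": [0, 0, 0], "gripper": 0},
  {"linear": [-0.5, 0.068, 0.05], "twist": [0, 0, 0], "gripper": 0},
  {"linear": [-0.8, 0.1, 0.05], "twist": [0, 0, 0], "gripper": 0},
  {"linear": [-0.8, 0.1, 0.05], "twist": [0, 0, 0], "gripper": 0},
])

```text
time_s: 11.75
tcp_pos: [0.494, 0.0097, 0.2006]
tool_rot: [[-0.991, 0.134, -0.006], [0.134, 0.991, -0.001], [0.005, -0.002, -1.0]]
ft_force: [-0.1, -0.1, -2.6]
grip_width: 0.015
finger_force: 118.5
```

```bash
python3 chk.py
python3 - <<'E'
from h import *
a=snap('scene');b=snap('side');np.savez('open.npz',a=a[0],ad=a[1],b=b[0],bd=b[1]);a2=cv2.resize(a[0][90:260,170:370],None,fx=2,fy=2);b2=cv2.resize(b[0][120:290,130:330],None,fx=2,fy=2)
save(np.hstack([a2,b2]),'sb4.png')
E
```

```text
11.75 [0.494  0.0097 0.2006] [-0.1 -0.1 -2.6]
scene 123 X [71. 80.] Z [246. 251.] ang 88.0
scene blade pitch fit [-0.003  0.006] 176
side 423 X [68. 83.] Z [ 90. 247.] ang 85.9
side blade pitch fit [-0.004  0.006] 93
```

View pics/sb4.png

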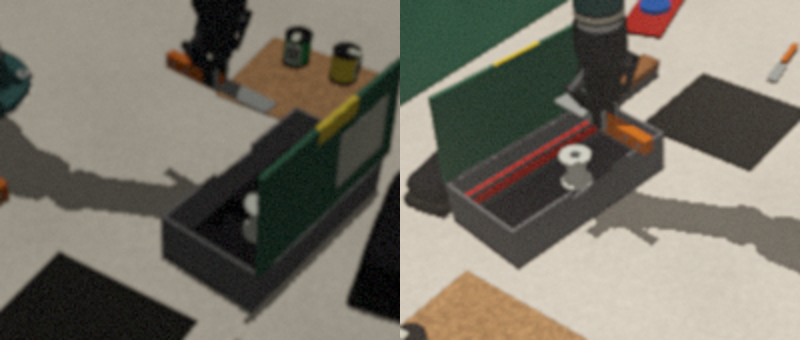

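Cover stands at about 87°, blade level, core visible inside near the front right. Returning the blade to its mat.

Emit:
jog_arm([
  {"linear": [0, -0.35, 0], "twist": [0, 0, 0.06], "gripper": 0},
  {"linear": [0, -0.7, 0], "twist": [0, 0, 0.12], "gripper": 0},
  {"linear": [0, -1, 0], "twist": [0, 0, 0.16], "gripper": 0},
])

```text
time_s: 12.25
tcp_pos: [0.5019, -0.1127, 0.2015]
tool_rot: [[-0.999, -0.033, 0.003], [-0.033, 0.999, -0.001], [-0.003, -0.001, -1.0]]
ft_force: [0.6, 0.7, -1.7]
grip_width: 0.0154
finger_force: 118.5
```

Emit:
jog_arm([
  {"linear": [0, -0.35, 0], "twist": [0, 0, 0], "gripper": 0},
  {"linear": [0.02, -0.7, 0], "twist": [0, 0, 0], "gripper": 0},
  {"linear": [0.05, -1, 0], "twist": [0, 0, 0], "gripper": 0},
  {"linear": [0.05, -1, 0], "twist": [0, 0, 0], "gripper": 0},
])

```text
time_s: 12.65
tcp_pos: [0.5073, -0.2388, 0.2013]
tool_rot: [[-1.0, -0.021, 0.003], [-0.021, 1.0, -0.005], [-0.003, -0.005, -1.0]]
ft_force: [-0.3, 0.2, -2.0]
grip_width: 0.0151
finger_force: 118.5
```

Emit:
jog_arm([
  {"linear": [0, -0.35, -0.2], "twist": [0, 0, 0], "gripper": 0},
  {"linear": [0, -0.7, -0.4], "twist": [0, 0, 0], "gripper": 0},
  {"linear": [0, -0.87, -0.7], "twist": [0, 0, 0], "gripper": 0},
  {"linear": [0, -0.87, -1], "twist": [0, 0, 0], "gripper": 0},
  {"linear": [0, -0.87, -1], "twist": [0, 0, 0], "gripper": 0},
  {"linear": [0, -0.87, -1], "twist": [0, 0, 0], "gripper": 0},
])

```text
time_s: 13.25
tcp_pos: [0.5067, -0.3339, 0.0809]
tool_rot: [[-0.999, -0.032, -0.0], [-0.032, 0.999, 0.001], [0.0, 0.001, -1.0]]
ft_force: [0.4, 0.6, -1.0]
grip_width: 0.0151
finger_force: 118.5
```

Emit:
jog_arm([
  {"linear": [-0.03, 0, -0.2], "twist": [0, 0, 0], "gripper": 0},
  {"linear": [-0.03, 0, -0.4], "twist": [0, 0, 0], "gripper": 0},
  {"linear": [-0.03, 0, -0.53], "twist": [0, 0, 0], "gripper": 0},
  {"linear": [-0.03, 0, -0.57], "twist": [0, 0, 0], "gripper": 0},
  {"linear": [-0.03, 0, -0.57], "twist": [0, 0, 0], "gripper": 0},
  {"linear": [-0.03, 0, -0.57], "twist": [0, 0, 0], "gripper": 0},
])

```text
time_s: 13.85
tcp_pos: [0.5033, -0.3349, 0.014]
tool_rot: [[-0.999, -0.032, 0.002], [-0.032, 0.999, -0.001], [-0.002, -0.001, -1.0]]
ft_force: [-0.4, -0.4, -2.3]
grip_width: 0.0152
finger_force: 118.5
```

Emit:
jog_arm([
  {"linear": [0, 0, 0], "twist": [0, 0, 0], "gripper": 0.6},
  {"linear": [0, 0, 0], "twist": [0, 0, 0], "gripper": 0.6},
  {"linear": [0, 0, 0], "twist": [0, 0, 0], "gripper": 0.6},
  {"linear": [0, 0, 0], "twist": [0, 0, 0], "gripper": 0.6},
  {"linear": [0, 0, 0.3], "twist": [0, 0, 0], "gripper": 0.8},
  {"linear": [0, 0, 0.7], "twist": [0, 0, 0], "gripper": 1},
  {"linear": [0, 0, 1], "twist": [0, 0, 0], "gripper": 1},
], squeeze=40)

```text
time_s: 14.55
tcp_pos: [0.5026, -0.3349, 0.1349]
tool_rot: [[-1.0, -0.031, 0.001], [-0.031, 1.0, -0.001], [-0.001, -0.001, -1.0]]
ft_force: [1.2, -0.4, 0.0]
grip_width: 0.0853
finger_force: 0.0
```

Emit:
jog_arm([
  {"linear": [0, 0.3, 0.3], "twist": [0, 0, 0], "gripper": 1},
  {"linear": [0, 0.6, 0.6], "twist": [0, 0, 0], "gripper": 1},
  {"linear": [0, 0.9, 0.9], "twist": [0, 0, 0], "gripper": 1},
  {"linear": [0, 0.9, 0.9], "twist": [0, 0, 0], "gripper": 1},
])

```text
time_s: 14.95
tcp_pos: [0.5056, -0.2214, 0.2458]
tool_rot: [[-0.999, -0.039, 0.009], [-0.039, 0.999, -0.001], [-0.009, -0.001, -1.0]]
ft_force: [-0.2, 0.3, -0.4]
grip_width: 0.0858
finger_force: 0.0
```

```bash
cat > look.py <<'E'
from h import *
import sys
ex=np.array([.9907,-.1357]);ey=np.array([.1357,.9907]);o0=np.array([.6192,-.0045])
o=get_obs(); print(o['time_s'],o['tcp_pos'].round(4),o['q'].round(0))
for n in('scene','side'):
    p,d,i=snap(n); C=cloud(i,d); q=C[...,:2]-o0; X=q@ex; Y=q@ey; Z=C[...,2]
    hsv=cv2.cvtColor(p,cv2.COLOR_RGB2HSV).astype(int);H,S,V=hsv[...,0],hsv[...,1],hsv[...,2]
    def big(m,name,mn=25):
        k,l,st,ce=cv2.connectedComponentsWithStats(m.astype(np.uint8))
        for j in range(1,k):
            if st[j,4]<mn: continue
            q=C[l==j]; r=cv2.minAreaRect(q[:,:2].astype(np.float32)*1000); print(n,name,len(q),'c',np.round(r[0],1),'size',np.round(r[1],1),'ang',round(r[2],2),'z',np.round(np.median(q[:,2])*1000,1),'px',ce[j].round())
    ok=d>0
    big(ok&(X>-.072)&(X<.06)&(abs(Y)<.15)&(Z>.055)&(Z<.072),'incase')
    big(ok&(C[...,0]>.36)&(C[...,0]<.64)&(C[...,1]>.18)&(C[...,1]<.5)&(Z>.052)&(Z<.07),'cork')
    big(ok&(C[...,0]>.36)&(C[...,0]<.65)&(C[...,1]<-.2)&(C[...,1]>-.48)&(H<15)&(S>150)&(Z>.02),'handle')
    big(ok&(C[...,0]>.36)&(C[...,0]<.65)&(C[...,1]>.18)&(C[...,1]<.5)&(H>5)&(H<20)&(S>60)&(abs(Z-.004)<.006),'corkmat',500)
E
python3 look.py
```

```text
14.95 [ 0.5056 -0.2214  0.2458] [ 33.  21. -18. 114.   9.  46. 103.]
scene incase 60 c [599.6 -47.8] size [17.2 53.8] ang 27.85 z 64.4 px [295. 192.]
scene cork 122 c [459.5 385.8] size [55.9 48.1] ang 65.42 z 61.7 px [319. 108.]
scene cork 135 c [552.8 384.7] size [51.9 52.6] ang 1.95 z 61.1 px [343. 116.]
scene handle 246 c [ 466.1 -338.1] size [99.2 19.7] ang 2.0 z 29.8 px [198. 246.]
scene corkmat 1594 c [491.  328.1] size [218.5 227.5] ang 0.65 z 4.2 px [315. 132.]
side incase 135 c [614.3 -38.5] size [52.2 53.3] ang 0.05 z 63.0 px [217. 197.]
side cork 274 c [550.4 388.3] size [51.3 52.4] ang 67.99 z 61.3 px [133. 289.]
side cork 302 c [456.1 388.3] size [51.6 52. ] ang 6.97 z 61.4 px [159. 306.]
side handle 116 c [ 463.4 -336.8] size [97.4 24.5] ang 6.03 z 27.9 px [301. 178.]
side corkmat 4365 c [504.2 327.5] size [242.1 220.8] ang 0.4 z 3.6 px [169. 298.]
```

Emit:
jog_arm([
  {"linear": [0.3, 0.35, 0], "twist": [0, 0, -0.05], "gripper": 1},
  {"linear": [0.6, 0.7, 0], "twist": [0, 0, -0.1], "gripper": 1},
  {"linear": [0.9, 1, 0], "twist": [0, 0, -0.16], "gripper": 1},
])

```text
time_s: 15.35
tcp_pos: [0.6017, -0.1164, 0.2388]
tool_rot: [[-0.99, 0.142, -0.003], [0.142, 0.99, -0.001], [0.003, -0.001, -1.0]]
ft_force: [0.5, 0.1, -0.2]
grip_width: 0.0852
finger_force: 0.0
```

Emit:
jog_arm([
  {"linear": [0, 0.25, -0.1], "twist": [0, 0, 0], "gripper": 1},
  {"linear": [0, 0.5, -0.2], "twist": [0, 0, 0], "gripper": 1},
  {"linear": [0, 0.5, -0.2], "twist": [0, 0, 0], "gripper": 1},
  {"linear": [0, 0.5, -0.2], "twist": [0, 0, 0], "gripper": 1},
])

```text
time_s: 15.75
tcp_pos: [0.6012, -0.0561, 0.2147]
tool_rot: [[-0.991, 0.136, -0.004], [0.136, 0.991, -0.001], [0.004, -0.001, -1.0]]
ft_force: [0.5, -0.6, -0.0]
grip_width: 0.0854
finger_force: 0.0
```

```bash
cat > wl.py <<'E'
from h import *
import sys
z0,z1,x0,x1,y0,y1=[float(v) for v in sys.argv[1:7]]; name=sys.argv[7]
o=get_obs(); print(o['time_s'],o['tcp_pos'].round(4),o['tool_rot'].round(3).tolist(),o['q'].round(0),o['ft_force'].round(1))
p,d,i=snap('wrist'); save(p,name,k=1.5); np.savez('wl.npz',p=p,d=d,**{k:np.array(v) for k,v in i.items()})
C=cloud(i,d,True)
m=(d>0)&(C[...,2]>z0)&(C[...,2]<z1)&(C[...,0]>x0)&(C[...,0]<x1)&(C[...,1]>y0)&(C[...,1]<y1)
k,l,st,ce=cv2.connectedComponentsWithStats(m.astype(np.uint8))
for j in range(1,k):
    if st[j,4]<150: continue
    q=C[l==j]; print(len(q),'circle',[np.round(v,1) for v in cv2.minEnclosingCircle(q[:,:2].astype(np.float32)*1000)],'rect',cv2.minAreaRect(q[:,:2].astype(np.float32)*1000),'z',np.median(q[:,2]).round(4),'px*1.5',(ce[j]*1.5).round())
E
python3 wl.py .05 .078 .54 .68 -.13 .05 w5.png
```

```text
15.75 [ 0.6012 -0.0561  0.2147] [[-0.991, 0.136, -0.004], [0.136, 0.991, -0.001], [0.004, -0.001, -1.0]] [ 12.  27. -15. 108.  10.  46.  74.] [ 0.5 -0.6 -0. ]
235 circle [array([543.4,  19.5]), np.float64(30.7)] rect ((542.6807250976562, 19.565387725830078), (61.29413986206055, 5.037047863006592), 85.05084991455078) z 0.0687 px*1.5 [491. 164.]
1930 circle [array([616.5, -39.9]), np.float64(26.2)] rect ((616.005126953125, -40.07984161376953), (50.94065856933594, 51.749908447265625), 24.440248489379883) z 0.0648 px*1.5 [405. 280.]
```

View pics/w5.png

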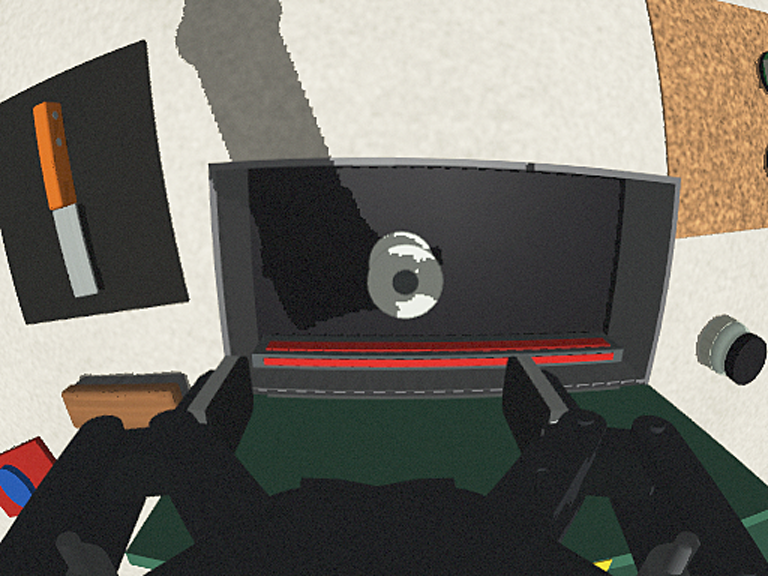

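The wrist view shows the case open, the core at pixel (405,280) → (0.616, -0.040), and the blade flat on its mat. Grasping the core.

Emit:
jog_arm([
  {"linear": [0.125, 0.134, -0.2], "twist": [0, 0, 0], "gripper": 1},
  {"linear": [0.125, 0.134, -0.6], "twist": [0, 0, 0], "gripper": 1},
  {"linear": [0.125, 0.134, -1], "twist": [0, 0, 0], "gripper": 1},
  {"linear": [0.125, 0.134, -1], "twist": [0, 0, 0], "gripper": 1},
])

```text
time_s: 16.2
tcp_pos: [0.6117, -0.0421, 0.0906]
tool_rot: [[-0.99, 0.139, -0.014], [0.139, 0.99, -0.002], [0.013, -0.004, -1.0]]
ft_force: [-1.0, -0.0, 0.3]
grip_width: 0.0855
finger_force: 0.0
```

Emit:
jog_arm([
  {"linear": [0, 0, -0.2], "twist": [0, 0, 0], "gripper": 1},
  {"linear": [0, 0, -0.4], "twist": [0, 0, 0], "gripper": 1},
  {"linear": [0, 0, -0.57], "twist": [0, 0, 0], "gripper": 1},
  {"linear": [0, 0, -0.57], "twist": [0, 0, 0], "gripper": 1},
  {"linear": [0, 0, -0.57], "twist": [0, 0, 0], "gripper": 0},
  {"linear": [0, 0, -0.57], "twist": [0, 0, 0], "gripper": 0},
  {"linear": [0, 0, -0.57], "twist": [0, 0, 0], "gripper": 0},
  {"linear": [0, 0, -0.57], "twist": [0, 0, 0], "gripper": 0},
  {"linear": [0, 0, -0.57], "twist": [0, 0, 0], "gripper": 0},
  {"linear": [0, 0, -0.57], "twist": [0, 0, 0], "gripper": 0},
], squeeze=40)

```text
time_s: 17.2
tcp_pos: [0.6187, -0.0394, 0.0306]
tool_rot: [[-0.991, 0.136, 0.004], [0.136, 0.991, -0.001], [-0.004, -0.0, -1.0]]
ft_force: [-0.7, -1.5, 9.2]
grip_width: 0.051
finger_force: 42.0
```

Emit:
jog_arm([
  {"linear": [0, 0, 0.2], "twist": [0, 0, 0], "gripper": 0},
  {"linear": [0, 0, 0.5], "twist": [0, 0, 0], "gripper": 0},
  {"linear": [0, 0, 0.8], "twist": [0, 0, 0], "gripper": 0},
  {"linear": [0, 0, 1], "twist": [0, 0, 0], "gripper": 0},
  {"linear": [0, 0, 1], "twist": [0, 0, 0], "gripper": 0},
])

```text
time_s: 17.7
tcp_pos: [0.6201, -0.0388, 0.153]
tool_rot: [[-0.991, 0.136, 0.009], [0.136, 0.991, -0.0], [-0.009, 0.001, -1.0]]
ft_force: [0.1, 1.0, -1.5]
grip_width: 0.0511
finger_force: 42.0
```

Emit:
jog_arm([
  {"linear": [-0.2, 0.3, 0], "twist": [0, 0, 0], "gripper": 0},
  {"linear": [-0.4, 0.6, 0], "twist": [0, 0, 0], "gripper": 0},
  {"linear": [-0.6, 0.95, 0], "twist": [0, 0, 0], "gripper": 0},
])

```text
time_s: 18.0
tcp_pos: [0.5437, 0.0747, 0.1477]
tool_rot: [[-0.99, 0.139, -0.001], [0.139, 0.99, -0.001], [0.001, -0.001, -1.0]]
ft_force: [1.2, 1.3, -0.9]
grip_width: 0.0512
finger_force: 42.1
```

Emit:
jog_arm([
  {"linear": [-0.1, 0.3, 0], "twist": [0, 0, 0], "gripper": 0},
  {"linear": [-0.2, 0.6, 0], "twist": [0, 0, 0], "gripper": 0},
  {"linear": [-0.37, 0.95, 0], "twist": [0, 0, 0], "gripper": 0},
])

```text
time_s: 18.3
tcp_pos: [0.5006, 0.1894, 0.1478]
tool_rot: [[-0.99, 0.138, 0.0], [0.138, 0.99, -0.001], [-0.0, -0.001, -1.0]]
ft_force: [0.0, 1.1, -1.0]
grip_width: 0.0513
finger_force: 42.1
```

Emit:
jog_arm([
  {"linear": [0, 0.4, -0.1], "twist": [0, 0, 0], "gripper": 0},
  {"linear": [0, 0.76, -0.4], "twist": [0, 0, 0], "gripper": 0},
  {"linear": [0, 0.76, -0.7], "twist": [0, 0, 0], "gripper": 0},
  {"linear": [0, 0.76, -0.9], "twist": [0, 0, 0], "gripper": 0},
  {"linear": [0, 0.76, -0.9], "twist": [0, 0, 0], "gripper": 0},
  {"linear": [0, 0.76, -0.9], "twist": [0, 0, 0], "gripper": 0},
])

```text
time_s: 18.9
tcp_pos: [0.5002, 0.2797, 0.0399]
tool_rot: [[-0.991, 0.136, -0.001], [0.136, 0.991, -0.001], [0.001, -0.001, -1.0]]
ft_force: [-1.4, 0.1, -0.5]
grip_width: 0.0512
finger_force: 42.1
```

Emit:
jog_arm([
  {"linear": [0, 0, -0.05], "twist": [0, 0, 0], "gripper": 0},
  {"linear": [0, 0, -0.088], "twist": [0, 0, 0], "gripper": 0},
  {"linear": [0, 0, -0.088], "twist": [0, 0, 0], "gripper": 0},
  {"linear": [0, 0, -0.088], "twist": [0, 0, 0], "gripper": 0},
  {"linear": [0, 0, -0.088], "twist": [0, 0, 0], "gripper": 0.9},
  {"linear": [0, 0, -0.088], "twist": [0, 0, 0], "gripper": 0.9},
  {"linear": [0, 0, -0.088], "twist": [0, 0, 0], "gripper": 0.9},
  {"linear": [0, 0, -0.088], "twist": [0, 0, 0], "gripper": 0.9},
  {"linear": [0, 0, 0.2], "twist": [0, 0, 0], "gripper": 1},
  {"linear": [0, 0, 0.6], "twist": [0, 0, 0], "gripper": 1},
  {"linear": [0, 0, 0.95], "twist": [0, 0, 0], "gripper": 1},
])

```text
time_s: 20.0
tcp_pos: [0.5005, 0.2803, 0.1558]
tool_rot: [[-0.991, 0.135, -0.001], [0.135, 0.991, -0.0], [0.001, -0.0, -1.0]]
ft_force: [1.3, 0.0, 0.4]
grip_width: 0.0857
finger_force: 0.0
```

Emit:
jog_arm([
  {"linear": [0.1, 0.3, 0.3], "twist": [0, 0, 0], "gripper": 1},
  {"linear": [0.2, 0.6, 0.6], "twist": [0, 0, 0], "gripper": 1},
  {"linear": [0.3, 0.85, 0.7], "twist": [0, 0, 0.06], "gripper": 1},
  {"linear": [0.3, 0.85, 0.7], "twist": [0, 0, 0.13], "gripper": 1},
  {"linear": [0.3, 0.85, 0.7], "twist": [0, 0, 0.13], "gripper": 1},
])

```text
time_s: 20.5
tcp_pos: [0.5366, 0.3836, 0.2389]
tool_rot: [[-1.0, -0.002, 0.001], [-0.002, 1.0, 0.001], [-0.001, 0.001, -1.0]]
ft_force: [0.2, -1.0, 0.1]
grip_width: 0.0853
finger_force: 0.0
```

```bash
python3 wl.py .05 .075 .38 .64 .2 .5 w6.png; python3 look.py|grep -E "cork |incase|handle"
```

```text
20.5 [0.5366 0.3836 0.2389] [[-1.0, -0.002, 0.001], [-0.002, 1.0, 0.001], [-0.001, 0.001, -1.0]] [-27.  29. -17. 100.  11.  52.  41.] [ 0.2 -1.   0.1]
1869 circle [array([459. , 386.6]), np.float64(27.9)] rect ((458.3055419921875, 387.98876953125), (51.669342041015625, 52.37667465209961), 3.282457113265991) z 0.0628 px*1.5 [384. 147.]
1639 circle [array([498.4, 279.5]), np.float64(26.5)] rect ((498.3325500488281, 279.5345764160156), (51.00768280029297, 52.12855529785156), 0.04707643762230873) z 0.0627 px*1.5 [239. 205.]
1686 circle [array([554.9, 387.3]), np.float64(27.7)] rect ((553.0758666992188, 387.3052978515625), (51.6601676940918, 50.75228500366211), 2.041424512863159) z 0.0628 px*1.5 [383. 275.]
scene cork 128 c [459.9 385.4] size [49.5 58.1] ang 2.16 z 61.6 px [319. 108.]
scene cork 136 c [552.7 383.5] size [53.4 53.9] ang 67.71 z 61.2 px [343. 116.]
scene cork 125 c [497.4 278.4] size [47.7 54.6] ang 27.63 z 62.0 px [315. 126.]
scene handle 247 c [ 466.4 -337.6] size [99.1 20.9] ang 0.83 z 29.6 px [198. 246.]
side cork 233 c [494.8 281.1] size [51.2 52.6] ang 52.7 z 61.3 px [177. 272.]
side cork 280 c [551.2 387.5] size [52.9 51.2] ang 1.66 z 61.2 px [133. 289.]
side cork 308 c [456.8 388.1] size [49.6 52.9] ang 40.4 z 61.3 px [159. 306.]
side handle 115 c [ 464.1 -335.7] size [97.7 25.2] ang 0.45 z 27.0 px [302. 178.]
```

View pics/w6.png

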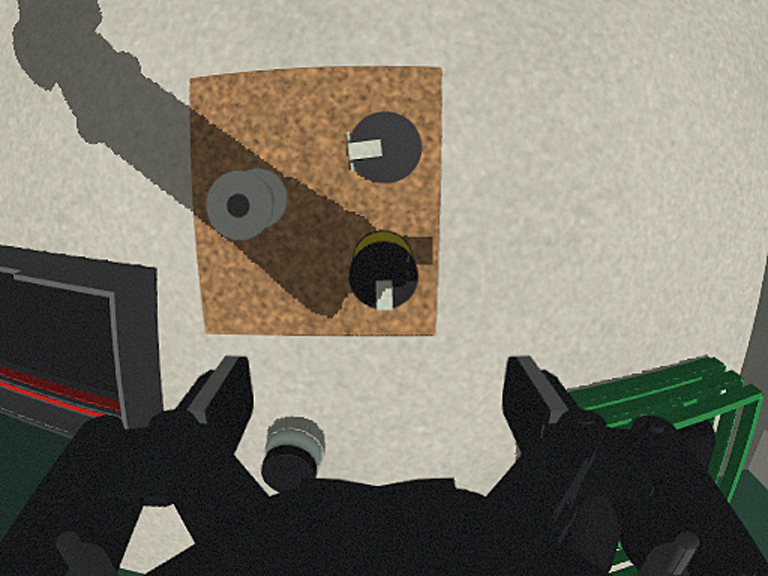

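The core stands on the cork mat (239,205). The top dashes are visible: green spool (384,147) pointing left (-y), yellow spool (384,275) pointing down (+x).

```bash
cat > dash.py <<'E'
from h import *
import sys
z=np.load('wl.npz',allow_pickle=True); i={k:z[k] for k in ('origin','attitude')}; i.update({k:float(z[k]) for k in('vertical_fov','cx','cy')})
def dash(cx,cy,h=.062):
    v,u=np.mgrid[0:384,0:512]; W=onz(i,np.stack([u.ravel(),v.ravel()],1),h,True).reshape(384,512,3)
    hsv=cv2.cvtColor(z['p'],cv2.COLOR_RGB2HSV).astype(int)
    dx=W[...,0]*1000-cx; dy=W[...,1]*1000-cy; r=np.hypot(dx,dy)
    m=(r<25.0)&(hsv[...,1]<80)&(hsv[...,2]>110)&((abs(dx)<40))
    a=np.stack([dx[m],dy[m]],1); r=cv2.minAreaRect(a.astype(np.float32)); c=a.mean(0)
    _,_,vt=np.linalg.svd(a-c); print('n',len(a),'c',c.round(1),'dir of centroid',np.degrees(np.arctan2(c[1],c[0])).round(1),'axis',np.degrees(np.arctan2(vt[0,1],vt[0,0])).round(1),'rect',r)
for s in sys.argv[1:]: dash(*[float(t) for t in s.split(',')])
E
python3 dash.py 458.3,388 553.1,387.3
```

```text
n 233 c [  1.3 -13.6] dir of centroid -84.5 axis -82.3 rect ((1.394498586654663, -13.761430740356445), (12.148674964904785, 22.03487205505371), 8.617796897888184)
n 118 c [17.9  1.7] dir of centroid 5.3 axis -23.7 rect ((16.932693481445312, 0.8394622802734375), (15.461640357971191, 11.385754585266113), 0.13899996876716614)
```

```bash
sed -i 's/r<25.0/r<21.0/; s/>110)/>TH)/; s/^import sys/import sys\nTH=int(sys.argv.pop(1))/' dash.py; for t in 60 80 110; do python3 dash.py $t 458.3,388 553.1,387.3; done
```

```text
n 889 c [-0.9  0.4] dir of centroid 155.2 axis 85.8 rect ((-0.2045459747314453, 0.1297321319580078), (41.90561294555664, 40.48122787475586), 63.33136749267578)
n 161 c [11.7  0.6] dir of centroid 3.1 axis 4.6 rect ((11.613245010375977, 0.8078479766845703), (16.496858596801758, 11.348675727844238), 0.14021287858486176)
n 200 c [  1.1 -11.7] dir of centroid -84.5 axis -84.2 rect ((1.2341117858886719, -11.733895301818848), (12.575113296508789, 18.297679901123047), 7.071905612945557)
n 154 c [12.1  0.6] dir of centroid 3.0 axis 4.8 rect ((11.613384246826172, 0.8078479766845703), (16.496583938598633, 11.348675727844238), 0.14021287858486176)
n 193 c [  1.1 -11.7] dir of centroid -84.8 axis -81.1 rect ((1.101428747177124, -11.863449096679688), (12.05361270904541, 18.14813995361328), 9.495258331298828)
n 78 c [15.4  2.2] dir of centroid 8.1 axis -37.1 rect ((14.531471252441406, 0.8154335021972656), (10.65934944152832, 11.348764419555664), 0.13494737446308136)
```

Emit:
jog_arm([
  {"linear": [0.135, 0.03, -0.3], "twist": [0, 0, 0], "gripper": 1},
  {"linear": [0.135, 0.03, -0.7], "twist": [0, 0, 0], "gripper": 1},
  {"linear": [0.135, 0.03, -1], "twist": [0, 0, 0], "gripper": 1},
  {"linear": [0.135, 0.03, -1], "twist": [0, 0, 0], "gripper": 1},
  {"linear": [0.135, 0.03, -1], "twist": [0, 0, 0], "gripper": 1},
])

```text
time_s: 21.15
tcp_pos: [0.5526, 0.385, 0.118]
tool_rot: [[-1.0, 0.001, -0.001], [0.001, 1.0, -0.001], [0.001, -0.001, -1.0]]
ft_force: [-0.1, -0.2, -0.2]
grip_width: 0.0853
finger_force: 0.0
```

Emit:
jog_arm([
  {"linear": [0, 0, -0.25], "twist": [0, 0, 0], "gripper": 1},
  {"linear": [0, 0, -0.5], "twist": [0, 0, 0], "gripper": 1},
  {"linear": [0, 0, -0.75], "twist": [0, 0, 0], "gripper": 1},
  {"linear": [0, 0, -0.75], "twist": [0, 0, 0], "gripper": 1},
  {"linear": [0, 0, -0.75], "twist": [0, 0, 0], "gripper": 1},
  {"linear": [0, 0, -0.75], "twist": [0, 0, 0], "gripper": 0},
  {"linear": [0, 0, -0.75], "twist": [0, 0, 0], "gripper": 0},
  {"linear": [0, 0, -0.75], "twist": [0, 0, 0], "gripper": 0},
  {"linear": [0, 0, -0.75], "twist": [0, 0, 0], "gripper": 0},
  {"linear": [0, 0, -0.75], "twist": [0, 0, 0], "gripper": 0},
  {"linear": [0, 0, -0.75], "twist": [0, 0, 0], "gripper": 0},
], squeeze=45)

```text
time_s: 22.25
tcp_pos: [0.5543, 0.3872, 0.0308]
tool_rot: [[-1.0, 0.0, 0.003], [0.0, 1.0, 0.002], [-0.003, 0.002, -1.0]]
ft_force: [-1.1, -0.2, 7.5]
grip_width: 0.0509
finger_force: 47.3
```

Emit:
jog_arm([
  {"linear": [0, 0, 0.2], "twist": [0, 0, 0], "gripper": 0},
  {"linear": [0, 0, 0.5], "twist": [0, 0, 0], "gripper": 0},
  {"linear": [0, 0, 0.8], "twist": [0, 0, 0], "gripper": 0},
  {"linear": [0, 0, 1], "twist": [0, 0, 0], "gripper": 0},
  {"linear": [0, 0, 1], "twist": [0, 0, 0], "gripper": 0},
])

```text
time_s: 22.75
tcp_pos: [0.5551, 0.3878, 0.1529]
tool_rot: [[-1.0, 0.0, 0.007], [0.0, 1.0, 0.005], [-0.007, 0.005, -1.0]]
ft_force: [1.4, 1.5, -1.8]
grip_width: 0.0505
finger_force: 47.4
```

Emit:
jog_arm([
  {"linear": [0.05, -0.3, 0], "twist": [0, 0, -0.05], "gripper": 0},
  {"linear": [0.1, -0.6, 0], "twist": [0, 0, -0.1], "gripper": 0},
  {"linear": [0.15, -0.95, 0], "twist": [0, 0, -0.155], "gripper": 0},
])

```text
time_s: 23.05
tcp_pos: [0.5699, 0.2715, 0.1471]
tool_rot: [[-0.987, 0.161, -0.002], [0.161, 0.987, -0.0], [0.002, -0.0, -1.0]]
ft_force: [0.5, 0.9, -1.6]
grip_width: 0.0509
finger_force: 47.6
```

Emit:
jog_arm([
  {"linear": [0.05, -0.3, 0], "twist": [0, 0, 0], "gripper": 0},
  {"linear": [0.1, -0.6, 0], "twist": [0, 0, 0], "gripper": 0},
  {"linear": [0.15, -0.95, 0], "twist": [0, 0, 0], "gripper": 0},
])

```text
time_s: 23.35
tcp_pos: [0.588, 0.1572, 0.1471]
tool_rot: [[-0.987, 0.16, -0.002], [0.16, 0.987, 0.0], [0.002, -0.0, -1.0]]
ft_force: [1.5, -0.1, -2.1]
grip_width: 0.0508
finger_force: 47.6
```

Emit:
jog_arm([
  {"linear": [0.05, -0.3, 0], "twist": [0, 0, 0], "gripper": 0},
  {"linear": [0.1, -0.6, 0], "twist": [0, 0, 0], "gripper": 0},
  {"linear": [0.17, -0.95, 0], "twist": [0, 0, 0], "gripper": 0},
])

```text
time_s: 23.65
tcp_pos: [0.608, 0.0434, 0.1471]
tool_rot: [[-0.987, 0.16, -0.003], [0.16, 0.987, 0.001], [0.003, 0.0, -1.0]]
ft_force: [0.6, 0.4, -2.1]
grip_width: 0.0506
finger_force: 47.6
```

Emit:
jog_arm([
  {"linear": [0, -0.3, 0], "twist": [0, 0, 0], "gripper": 0},
  {"linear": [0, -0.6, 0], "twist": [0, 0, 0], "gripper": 0},
  {"linear": [0, -0.92, 0], "twist": [0, 0, 0], "gripper": 0},
  {"linear": [0, -0.92, -0.2], "twist": [0, 0, 0], "gripper": 0},
  {"linear": [0, -0.92, -0.5], "twist": [0, 0, 0], "gripper": 0},
  {"linear": [0, -0.92, -0.8], "twist": [0, 0, 0], "gripper": 0},
  {"linear": [0, -0.92, -0.9], "twist": [0, 0, 0], "gripper": 0},
  {"linear": [0, -0.92, -0.9], "twist": [0, 0, 0], "gripper": 0},
  {"linear": [0, -0.92, -0.9], "twist": [0, 0, 0], "gripper": 0},
])

```text
time_s: 24.55
tcp_pos: [0.6098, -0.0662, 0.0409]
tool_rot: [[-0.987, 0.161, 0.001], [0.161, 0.987, 0.0], [-0.001, 0.0, -1.0]]
ft_force: [0.5, 1.3, -1.2]
grip_width: 0.0508
finger_force: 47.5
```

Lower the last 7 mm, release, rise and look.

Emit:
jog_arm([
  {"linear": [0, 0, -0.03], "twist": [0, 0, 0], "gripper": 0},
  {"linear": [0, 0, -0.06], "twist": [0, 0, 0], "gripper": 0},
  {"linear": [0, 0, -0.06], "twist": [0, 0, 0], "gripper": 0},
  {"linear": [0, 0, -0.06], "twist": [0, 0, 0], "gripper": 0},
  {"linear": [0, 0, -0.06], "twist": [0, 0, 0], "gripper": 0.9},
  {"linear": [0, 0, -0.06], "twist": [0, 0, 0], "gripper": 0.9},
  {"linear": [0, 0, -0.06], "twist": [0, 0, 0], "gripper": 0.9},
  {"linear": [0, 0, -0.06], "twist": [0, 0, 0], "gripper": 0.9},
  {"linear": [0, 0, 0.2], "twist": [0, 0, 0], "gripper": 0.9},
  {"linear": [0, 0, 0.6], "twist": [0, 0, 0], "gripper": 1},
  {"linear": [0, 0, 1], "twist": [0, 0, 0], "gripper": 1},
])

```text
time_s: 25.65
tcp_pos: [0.6085, -0.0664, 0.1611]
tool_rot: [[-0.987, 0.161, -0.002], [0.161, 0.987, 0.0], [0.002, -0.0, -1.0]]
ft_force: [1.2, -0.3, -0.3]
grip_width: 0.0852
finger_force: 0.0
```

Emit:
jog_arm([
  {"linear": [0, 0, 0.25], "twist": [0, 0, 0], "gripper": 1},
  {"linear": [0, 0, 0.5], "twist": [0, 0, 0], "gripper": 1},
  {"linear": [0, 0, 0.5], "twist": [0, 0, 0], "gripper": 1},
  {"linear": [0, 0, 0.5], "twist": [0, 0, 0], "gripper": 1},
])

```text
time_s: 26.05
tcp_pos: [0.6095, -0.0665, 0.2211]
tool_rot: [[-0.987, 0.162, 0.001], [0.162, 0.987, -0.0], [-0.002, -0.0, -1.0]]
ft_force: [-1.0, -0.5, -0.2]
grip_width: 0.0854
finger_force: 0.0
```

```bash
python3 wl.py .05 .076 .55 .67 -.13 .0 w7.png; python3 look.py|grep -E "cork |incase"
python3 - <<'E'
from h import *
p=cv2.imread('pics/w7.png')[:,:,::-1]; save(p[130:430,200:560],'w7c.png',k=2)
E
```

```text
26.05 [ 0.6095 -0.0665  0.2211] [[-0.987, 0.162, 0.001], [0.162, 0.987, -0.0], [-0.002, -0.0, -1.0]] [ 14.  27. -17. 107.  10.  47.  73.] [-1.  -0.5 -0.2]
1988 circle [array([610.6, -67.2]), np.float64(28.3)] rect ((608.734130859375, -67.21855163574219), (51.11464309692383, 52.644813537597656), 82.2776870727539) z 0.0649 px*1.5 [377. 258.]
scene incase 167 c [601.  -72.2] size [35.9 55.6] ang 25.78 z 64.2 px [292. 197.]
scene cork 49 c [468.  396.3] size [23.9 52.6] ang 39.04 z 62.1 px [323. 107.]
scene cork 26 c [516.9 278.2] size [44.8 11.3] ang 85.1 z 61.8 px [320. 128.]
side incase 143 c [607.  -66.3] size [47.4 54.3] ang 38.28 z 63.4 px [224. 194.]
side cork 233 c [496.  279.9] size [50.5 51.7] ang 58.81 z 61.4 px [177. 272.]
side cork 301 c [456.3 387.8] size [49.2 55.7] ang 41.73 z 61.4 px [159. 306.]
```

View pics/w7c.png

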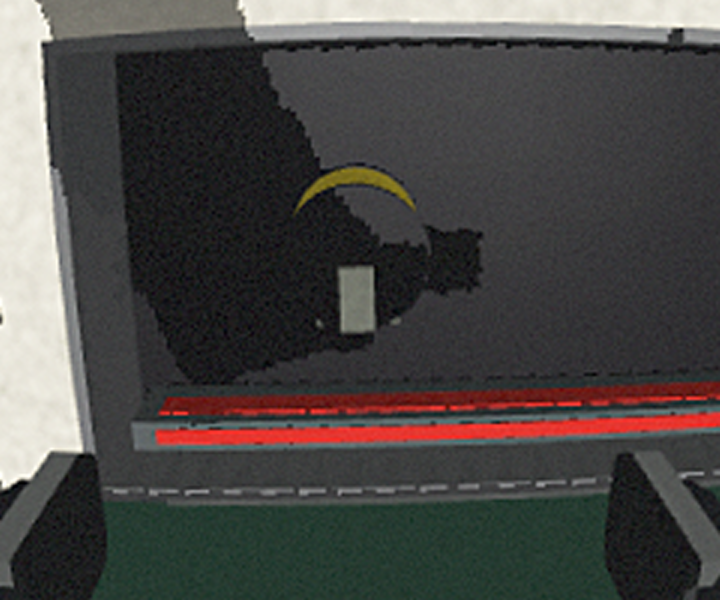

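The yellow spool stands in the case. In the crop its dash corners are (337,267), (374,265), (341,335), (376,331), and the red window line runs (157,436)–(720,420).

```bash
cat > ang.py <<'E'
from h import *
z=np.load('wl.npz',allow_pickle=True); i={k:z[k] for k in ('origin','attitude')}; i.update({k:float(z[k]) for k in('vertical_fov','cx','cy')})
def W(l,h): return onz(i,(np.array(l)/2+[200,130])/1.5,h,True)[:,:2]*1000
def an(a): return np.degrees(np.arctan2(a[1],a[0])).round(1)
w=W([(337,267),(374,265),(341,335),(376,331)],.064); print(w.round(1)); print('dash',an(w[2]-w[0]),an(w[3]-w[1]),'short',an(w[1]-w[0])-90,an(w[3]-w[2])-90)
b=W([(157,436),(720,420)],.046); print('bar normal',an(b[1]-b[0])-90)
l=W([(318,322),(397,320)],.058); print('label',l.round(1),an(l[1]-l[0])-90)
E
python3 ang.py; python3 dash.py 70 608.7,-67.2; python3 dash.py 90 608.7,-67.2
```

```text
[[610.7 -73.6]
 [612.1 -60.8]
 [635.3 -76.3]
 [635.8 -63.8]]
dash -6.3 -7.2 short -6.0 -2.4000000000000057
bar normal -8.0
label [[631.1 -84. ]
 [634.9 -55.9]] -7.700000000000003
n 199 c [10.1 -1.1] dir of centroid -5.9 axis -16.3 rect ((1.375905990600586, 3.261265754699707), (16.807361602783203, 41.09632110595703), 70.0660629272461)
n 178 c [11.8 -1.4] dir of centroid -7.0 axis -7.2 rect ((11.887648582458496, -1.8315305709838867), (11.523337364196777, 16.407451629638672), 81.0574722290039)
```

Emit:
jog_arm([
  {"linear": [-0.1, 0.35, 0], "twist": [0, 0, 0], "gripper": 1},
  {"linear": [-0.2, 0.7, 0], "twist": [0, 0, 0], "gripper": 1},
  {"linear": [-0.3, 1, 0], "twist": [0, 0, 0], "gripper": 1},
])

```text
time_s: 26.5
tcp_pos: [0.572, 0.0555, 0.2189]
tool_rot: [[-0.987, 0.161, -0.003], [0.161, 0.987, 0.001], [0.003, 0.0, -1.0]]
ft_force: [1.1, 1.0, -0.4]
grip_width: 0.0855
finger_force: 0.0
```

Emit:
jog_arm([
  {"linear": [-0.1, 0.35, 0], "twist": [0, 0, 0], "gripper": 1},
  {"linear": [-0.2, 0.7, 0], "twist": [0, 0, 0], "gripper": 1},
  {"linear": [-0.3, 1, 0], "twist": [0, 0, 0], "gripper": 1},
])

```text
time_s: 26.8
tcp_pos: [0.5357, 0.1757, 0.219]
tool_rot: [[-0.987, 0.16, -0.002], [0.16, 0.987, -0.0], [0.002, -0.0, -1.0]]
ft_force: [0.9, 0.6, 0.1]
grip_width: 0.0854
finger_force: 0.0
```

Emit:
jog_arm([
  {"linear": [-0.1, 0.35, 0], "twist": [0, 0, 0], "gripper": 1},
  {"linear": [-0.2, 0.7, 0], "twist": [0, 0, 0], "gripper": 1},
  {"linear": [-0.3, 1, 0], "twist": [0, 0, 0], "gripper": 1},
])

```text
time_s: 27.1
tcp_pos: [0.4998, 0.2956, 0.219]
tool_rot: [[-0.987, 0.16, -0.002], [0.16, 0.987, -0.001], [0.002, -0.001, -1.0]]
ft_force: [0.8, 0.2, -0.1]
grip_width: 0.0853
finger_force: 0.0
```

Emit:
jog_arm([
  {"linear": [-0.05, 0.35, 0], "twist": [0, 0, 0], "gripper": 1},
  {"linear": [-0.14, 0.79, 0], "twist": [0, 0, 0], "gripper": 1},
  {"linear": [-0.14, 0.79, 0], "twist": [0, 0, 0], "gripper": 1},
  {"linear": [-0.14, 0.79, 0], "twist": [0, 0, 0], "gripper": 1},
])

```text
time_s: 27.5
tcp_pos: [0.4827, 0.3902, 0.2189]
tool_rot: [[-0.988, 0.157, -0.002], [0.157, 0.988, -0.001], [0.002, -0.001, -1.0]]
ft_force: [0.2, -1.3, 0.1]
grip_width: 0.0854
finger_force: 0.0
```

```bash
python3 wl.py .05 .075 .38 .64 .2 .5 w8.png
python3 - <<'E'
from h import *
p=cv2.imread('pics/w8.png')[:,:,::-1]; save(p[130:430,200:560],'w8c.png',k=2)
E
```

```text
27.5 [0.4827 0.3902 0.2189] [[-0.988, 0.157, -0.002], [0.157, 0.988, -0.001], [0.002, -0.001, -1.0]] [-29.  28. -19. 106.  12.  48.  26.] [ 0.2 -1.3  0.1]
2068 circle [array([458.5, 386. ]), np.float64(28.2)] rect ((458.3628845214844, 387.93133544921875), (52.211753845214844, 52.2356071472168), 7.462250709533691) z 0.0628 px*1.5 [369. 227.]
1585 circle [array([499.1, 279.8]), np.float64(26.8)] rect ((498.1697692871094, 279.37115478515625), (51.961280822753906, 51.253841400146484), 88.46304321289062) z 0.0627 px*1.5 [235. 304.]
```

View pics/w8c.png

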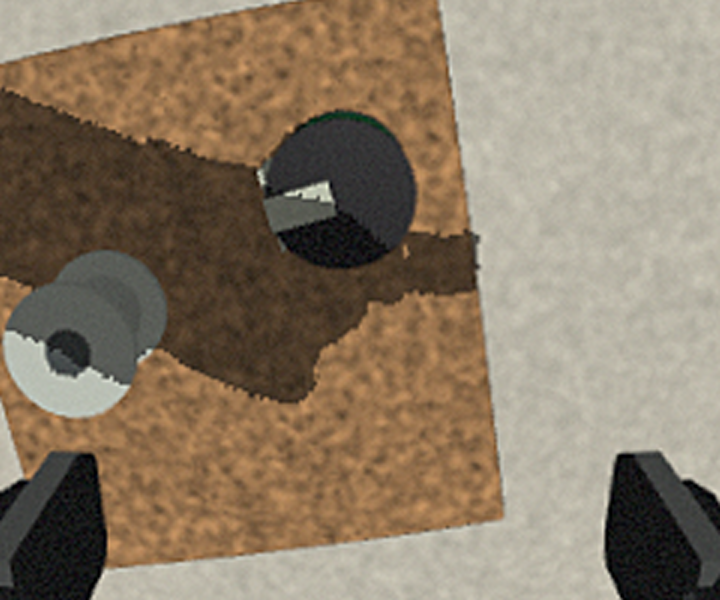

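The green spool is unmoved. Its dash runs from inner corners (329,180), (336,213) to outer corners (264,198), (272,234).

```bash
cat >> ang.py <<'E'
print('green'); w=W([(329,180),(336,213),(264,198),(272,234)],.062); print(w.round(1)); print('dash',an(w[2]-w[0]),an(w[3]-w[1]),'short',an(w[1]-w[0])-90,an(w[3]-w[2])-90)
E
python3 ang.py | tail -5; python3 dash.py 80 458.3,387.9;python3 dash.py 100 458.3,387.9
```

```text
[[452.9 385.3]
 [464.5 385.8]
 [455.4 362.4]
 [468.2 362.9]]
dash -83.7 -80.8 short -87.4 -87.7
n 196 c [  1.2 -11.7] dir of centroid -83.9 axis -78.7 rect ((1.1956658363342285, -11.692459106445312), (12.517852783203125, 17.915283203125), 7.033125400543213)
n 65 c [-2.2 -8.9] dir of centroid -103.9 axis -89.6 rect ((-0.3315117359161377, -11.353744506835938), (10.182042121887207, 17.565378189086914), 17.348247528076172)
```

Emit:
jog_arm([
  {"linear": [-0.203, -0.02, 0], "twist": [0, 0, -0.14], "gripper": 1},
  {"linear": [-0.203, -0.02, 0], "twist": [0, 0, -0.28], "gripper": 1},
  {"linear": [-0.203, -0.02, 0], "twist": [0, 0, -0.42], "gripper": 1},
  {"linear": [-0.203, -0.02, 0], "twist": [0, 0, -0.56], "gripper": 1},
  {"linear": [-0.203, -0.02, 0], "twist": [0, 0, -0.61], "gripper": 1},
])

```text
time_s: 28.05
tcp_pos: [0.4611, 0.3827, 0.2197]
tool_rot: [[-0.69, 0.723, -0.0], [0.723, 0.69, -0.003], [-0.002, -0.002, -1.0]]
ft_force: [0.1, -0.4, 0.2]
grip_width: 0.0856
finger_force: 0.0
```

Emit:
jog_arm([
  {"linear": [0, 0, -0.1], "twist": [0, 0, -0.14], "gripper": 1},
  {"linear": [0, 0, -0.2], "twist": [0, 0, -0.28], "gripper": 1},
  {"linear": [0, 0, -0.3], "twist": [0, 0, -0.42], "gripper": 1},
  {"linear": [0, 0, -0.5], "twist": [0, 0, -0.56], "gripper": 1},
  {"linear": [0, 0, -0.7], "twist": [0, 0, -0.61], "gripper": 1},
  {"linear": [0, 0, -0.8], "twist": [0, 0, -0.61], "gripper": 1},
  {"linear": [0, 0, -0.8], "twist": [0, 0, -0.61], "gripper": 1},
  {"linear": [0, 0, -0.8], "twist": [0, 0, -0.61], "gripper": 1},
])

```text
time_s: 28.85
tcp_pos: [0.4609, 0.3851, 0.1246]
tool_rot: [[-0.13, 0.992, 0.0], [0.992, 0.13, -0.0], [-0.0, 0.0, -1.0]]
ft_force: [0.3, 0.4, 0.8]
grip_width: 0.0853
finger_force: 0.0
```

Emit:
jog_arm([
  {"linear": [-0.02, 0.02, -0.3], "twist": [0, 0, 0], "gripper": 1},
  {"linear": [-0.02, 0.02, -0.6], "twist": [0, 0, 0], "gripper": 1},
  {"linear": [-0.02, 0.02, -0.8], "twist": [0, 0, 0], "gripper": 1},
  {"linear": [-0.02, 0.02, -0.8], "twist": [0, 0, 0], "gripper": 1},
  {"linear": [-0.02, 0.02, -0.8], "twist": [0, 0, 0], "gripper": 1},
  {"linear": [-0.02, 0.02, -0.8], "twist": [0, 0, 0], "gripper": 0},
  {"linear": [-0.02, 0.02, -0.8], "twist": [0, 0, 0], "gripper": 0},
  {"linear": [-0.02, 0.02, -0.8], "twist": [0, 0, 0], "gripper": 0},
  {"linear": [-0.02, 0.02, -0.8], "twist": [0, 0, 0], "gripper": 0},
  {"linear": [-0.02, 0.02, -0.8], "twist": [0, 0, 0], "gripper": 0},
  {"linear": [-0.02, 0.02, -0.8], "twist": [0, 0, 0], "gripper": 0},
], squeeze=45)

```text
time_s: 29.95
tcp_pos: [0.4586, 0.3891, 0.0303]
tool_rot: [[-0.131, 0.991, 0.002], [0.991, 0.131, 0.002], [0.002, 0.002, -1.0]]
ft_force: [-1.4, -0.5, 6.0]
grip_width: 0.0509
finger_force: 46.4
```

Emit:
jog_arm([
  {"linear": [0, 0, 0.2], "twist": [0, 0, 0], "gripper": 0},
  {"linear": [0, 0, 0.5], "twist": [0, 0, 0], "gripper": 0},
  {"linear": [0, 0, 0.8], "twist": [0, 0, 0], "gripper": 0},
  {"linear": [0, 0, 1], "twist": [0, 0, 0], "gripper": 0},
  {"linear": [0, 0, 1], "twist": [0, 0, 0], "gripper": 0},
])

```text
time_s: 30.45
tcp_pos: [0.4599, 0.3902, 0.1527]
tool_rot: [[-0.13, 0.991, 0.006], [0.991, 0.13, 0.006], [0.005, 0.007, -1.0]]
ft_force: [-0.3, 1.1, -1.1]
grip_width: 0.0507
finger_force: 47.4
```

Emit:
jog_arm([
  {"linear": [0.15, -0.3, 0], "twist": [0, 0, 0.13], "gripper": 0},
  {"linear": [0.3, -0.6, 0], "twist": [0, 0, 0.26], "gripper": 0},
  {"linear": [0.4, -0.8, 0], "twist": [0, 0, 0.38], "gripper": 0},
  {"linear": [0.465, -0.93, 0], "twist": [0, 0, 0.415], "gripper": 0},
])

```text
time_s: 30.85
tcp_pos: [0.514, 0.2728, 0.1472]
tool_rot: [[-0.535, 0.845, -0.002], [0.845, 0.535, -0.003], [-0.001, -0.003, -1.0]]
ft_force: [0.0, 0.7, -1.5]
grip_width: 0.0509
finger_force: 47.4
```

Emit:
jog_arm([
  {"linear": [0.15, -0.3, 0], "twist": [0, 0, 0.13], "gripper": 0},
  {"linear": [0.3, -0.6, 0], "twist": [0, 0, 0.26], "gripper": 0},
  {"linear": [0.4, -0.8, 0], "twist": [0, 0, 0.38], "gripper": 0},
  {"linear": [0.465, -0.93, 0], "twist": [0, 0, 0.415], "gripper": 0},
])

```text
time_s: 31.25
tcp_pos: [0.5696, 0.1611, 0.147]
tool_rot: [[-0.841, 0.541, -0.002], [0.541, 0.841, -0.002], [0.001, -0.003, -1.0]]
ft_force: [0.1, 1.2, -0.6]
grip_width: 0.0505
finger_force: 47.3
```

Emit:
jog_arm([
  {"linear": [0.15, -0.3, 0], "twist": [0, 0, 0.13], "gripper": 0},
  {"linear": [0.3, -0.6, 0], "twist": [0, 0, 0.26], "gripper": 0},
  {"linear": [0.4, -0.8, 0], "twist": [0, 0, 0.38], "gripper": 0},
  {"linear": [0.465, -0.93, 0], "twist": [0, 0, 0.415], "gripper": 0},
  {"linear": [0.465, -0.93, 0], "twist": [0, 0, 0.415], "gripper": 0},
  {"linear": [0.465, -0.93, 0], "twist": [0, 0, 0.415], "gripper": 0},
  {"linear": [0.465, -0.93, 0], "twist": [0, 0, 0.415], "gripper": 0},
])

```text
time_s: 31.95
tcp_pos: [0.624, 0.0558, 0.148]
tool_rot: [[-0.991, 0.134, -0.001], [0.134, 0.991, 0.001], [0.001, 0.001, -1.0]]
ft_force: [0.1, 1.5, -1.8]
grip_width: 0.0506
finger_force: 47.3
```

Emit:
jog_arm([
  {"linear": [0, 0, -0.3], "twist": [0, 0, 0], "gripper": 0},
  {"linear": [0, 0, -0.6], "twist": [0, 0, 0], "gripper": 0},
  {"linear": [0, 0, -0.85], "twist": [0, 0, 0], "gripper": 0},
  {"linear": [0, 0, -0.92], "twist": [0, 0, 0], "gripper": 0},
  {"linear": [0, 0, -0.955], "twist": [0, 0, 0], "gripper": 0},
  {"linear": [0, 0, -0.955], "twist": [0, 0, 0], "gripper": 0},
  {"linear": [0, 0, -0.955], "twist": [0, 0, 0], "gripper": 0},
  {"linear": [0, 0, -0.955], "twist": [0, 0, 0], "gripper": 0},
])

```text
time_s: 32.75
tcp_pos: [0.6263, 0.0538, 0.0353]
tool_rot: [[-0.991, 0.136, 0.003], [0.136, 0.991, 0.0], [-0.003, 0.001, -1.0]]
ft_force: [0.4, 0.7, -0.8]
grip_width: 0.0506
finger_force: 47.4
```

Emit:
jog_arm([
  {"linear": [0, 0, 0], "twist": [0, 0, 0], "gripper": 0.9},
  {"linear": [0, 0, 0], "twist": [0, 0, 0], "gripper": 0.9},
  {"linear": [0, 0, 0], "twist": [0, 0, 0], "gripper": 0.9},
  {"linear": [0, 0, 0], "twist": [0, 0, 0], "gripper": 0.9},
  {"linear": [0, 0, 0.3], "twist": [0, 0, 0], "gripper": 0.9},
  {"linear": [0, 0, 0.7], "twist": [0, 0, 0], "gripper": 1},
  {"linear": [0, 0, 1], "twist": [0, 0, 0], "gripper": 1},
])

```text
time_s: 33.45
tcp_pos: [0.6256, 0.0538, 0.1559]
tool_rot: [[-0.991, 0.136, 0.001], [0.136, 0.991, 0.0], [-0.001, 0.001, -1.0]]
ft_force: [1.8, 1.2, -1.1]
grip_width: 0.0851
finger_force: 0.0
```

Emit:
jog_arm([
  {"linear": [0, -0.2, 0.2], "twist": [0, 0, 0], "gripper": 1},
  {"linear": [0, -0.4, 0.5], "twist": [0, 0, 0], "gripper": 1},
  {"linear": [0, -0.4, 0.6], "twist": [0, 0, 0], "gripper": 1},
  {"linear": [0, -0.4, 0.6], "twist": [0, 0, 0], "gripper": 1},
])

```text
time_s: 33.85
tcp_pos: [0.6266, 0.0053, 0.228]
tool_rot: [[-0.99, 0.137, 0.005], [0.137, 0.991, 0.0], [-0.005, 0.001, -1.0]]
ft_force: [0.1, 0.0, 0.3]
grip_width: 0.0853
finger_force: 0.0
```

```bash
python3 wl.py .05 .076 .55 .68 -.13 .13 w9.png; python3 look.py|grep -E "cork |incase|hand"
python3 - <<'E'
from h import *
p=cv2.imread('pics/w9.png')[:,:,::-1]; save(p[130:430,200:560],'w9c.png',k=2)
E
```

```text
33.85 [0.6266 0.0053 0.228 ] [[-0.99, 0.137, 0.005], [0.137, 0.991, 0.0], [-0.005, 0.001, -1.0]] [ 13.  29. -25. 105.  15.  49.  63.] [0.1 0.  0.3]
1839 circle [array([610.3, -66.9]), np.float64(28.2)] rect ((608.6513061523438, -67.28794860839844), (51.3336296081543, 52.2215690612793), 81.59534454345703) z 0.0647 px*1.5 [275. 246.]
1884 circle [array([628.8,  51.8]), np.float64(28.3)] rect ((627.240478515625, 52.32334518432617), (51.163333892822266, 52.71341323852539), 82.53213500976562) z 0.0647 px*1.5 [443. 249.]
scene incase 161 c [600.7 -71.3] size [35.9 58.2] ang 25.84 z 64.1 px [292. 197.]
scene cork 42 c [514.2 280.5] size [48.8 18.2] ang 89.35 z 62.0 px [319. 127.]
scene handle 247 c [ 466.9 -337.7] size [100.   19.8] ang 1.98 z 29.8 px [198. 246.]
side incase 141 c [605.6 -66.6] size [50.6 51.4] ang 15.91 z 63.4 px [224. 194.]
side incase 159 c [625.1  53.4] size [50.5 53.8] ang 52.84 z 63.1 px [196. 211.]
side cork 234 c [495.6 281. ] size [49.5 54.7] ang 23.18 z 61.4 px [177. 272.]
side handle 112 c [ 462.5 -334.6] size [97.6 23.2] ang 4.55 z 28.0 px [301. 178.]
```

View pics/w9c.png

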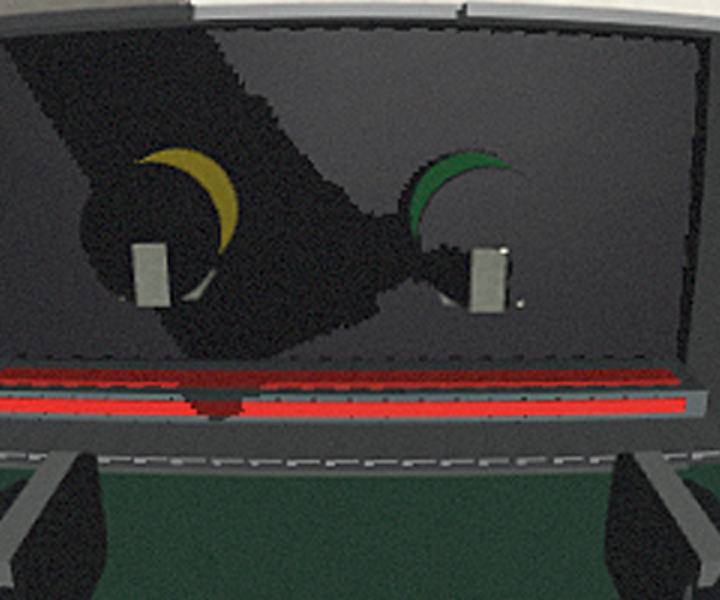

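Both spools stand in the case; dashes: yellow (132,243)–(170,306), green (471,249)–(504,313), both pointing to the bar.

```bash
cat >> ang.py <<'E'
print('now')
for l in ([(132,243),(166,242),(137,306),(170,306)],[(471,249),(507,250),(470,310),(504,313)]):
    w=W(l,.064); print('dash',an(w[2]-w[0]),an(w[3]-w[1]),'mid',an(w[2]+w[3]-w[0]-w[1]),'short',an(w[1]-w[0])-90,an(w[3]-w[2])-90)
for l in (W([(124,299),(215,270)],.06),W([(441,294),(521,302)],.06)): print(l.round(1))
b=W([(20,399),(685,398)],.046); print('bar normal',an(b[1]-b[0])-90)
E
python3 ang.py | sed -n '/now/,$p'; python3 dash.py 90 608.7,-67.2 627.2,52.3;python3 dash.py 110 608.7,-67.2 627.2,52.3
```

```text
now
dash -6.9 -7.4 mid -7.2 short -6.799999999999997 -7.900000000000006
dash -6.8 -7.9 mid -7.4 short -9.0 -13.0
[[632.  -82.2]
 [626.  -46.1]]
[[646.1  33.8]
 [653.2  62.8]]
bar normal -7.700000000000003
n 169 c [11.8 -2.3] dir of centroid -11.2 axis -6.6 rect ((12.11003303527832, -2.467532157897949), (12.322998046875, 17.059080123901367), 83.48992156982422)
n 164 c [11.8 -0.9] dir of centroid -4.4 axis -15.3 rect ((11.586406707763672, -0.801732063293457), (11.964426040649414, 17.185733795166016), 79.77615356445312)
n 155 c [11.9 -2.1] dir of centroid -10.2 axis -5.4 rect ((12.194698333740234, -2.285712242126465), (11.174429893493652, 16.819509506225586), 81.50069427490234)
n 153 c [11.9 -1.1] dir of centroid -5.3 axis -11.6 rect ((11.688262939453125, -0.4547080993652344), (11.978580474853516, 16.692840576171875), 82.61858367919922)
```

Both labels are within about 1–2° of square to the bar. Now close the cover: shut the fingers, go over and behind it.

Emit:
jog_arm([
  {"linear": [0, 0, 0.35], "twist": [0, 0, 0], "gripper": 0},
  {"linear": [0, 0, 0.7], "twist": [0, 0, 0], "gripper": 0},
  {"linear": [0, 0, 0.95], "twist": [0, 0, 0], "gripper": 0},
  {"linear": [0.3, -0.07, 0.95], "twist": [0, 0, 0], "gripper": 0},
  {"linear": [0.6, -0.14, 0.95], "twist": [0, 0, 0], "gripper": 0},
  {"linear": [1, -0.23, 0.95], "twist": [0, 0, 0], "gripper": 0},
  {"linear": [1, -0.23, 0.95], "twist": [0, 0, 0], "gripper": 0},
  {"linear": [1, -0.23, 0.95], "twist": [0, 0, 0], "gripper": 0},
])

```text
time_s: 34.8
tcp_pos: [0.7448, -0.021, 0.3362]
tool_rot: [[-0.991, 0.135, -0.005], [0.135, 0.991, 0.001], [0.005, 0.0, -1.0]]
ft_force: [-0.4, 0.1, -0.2]
grip_width: 0.0
finger_force: 0.0
```

```bash
python3 chk.py
python3 - <<'E'
from h import *
o=get_obs(); print(o['grip_width'],o['tool_rot'].round(3).tolist())
ex=np.array([.9907,-.1357]);o0=np.array([.6192,-.0045]);t=o['tcp_pos']
r=.13
for a in (88,80,70,60,50,40,30,20,10,5,0):
    c,s=np.cos(np.radians(a)),np.sin(np.radians(a)); w=o0+ex*(.0825-r*c+.008*s+.011); print(a,w.round(4),round(.08+r*s+.008*c,4))
E
```

```text
34.8 [ 0.7448 -0.021   0.3362] [-0.4  0.1 -0.2]
scene 75 X [71. 80.] Z [246. 251.] ang 88.1
side 359 X [69. 83.] Z [ 90. 247.] ang 86.0
-0.00030904116031699294 [[-0.991, 0.133, -0.003], [0.133, 0.991, 0.001], [0.004, 0.0, -1.0]]
88 [ 0.7153 -0.0177] 0.2102
80 [ 0.6973 -0.0152] 0.2094
70 [ 0.6752 -0.0122] 0.2049
60 [ 0.6543 -0.0093] 0.1966
50 [ 0.6351 -0.0067] 0.1847
40 [ 0.6183 -0.0044] 0.1697
30 [ 0.6043 -0.0025] 0.1519
20 [ 0.5935 -0.001 ] 0.132
10 [ 0.5864 -0.    ] 0.1105
5 [5.842e-01 3.000e-04] 0.0993
0 [5.83e-01 5.00e-04] 0.088
```

Emit:
jog_arm([
  {"linear": [0, 0, -0.35], "twist": [0, 0, 0], "gripper": 0},
  {"linear": [0, 0, -0.7], "twist": [0, 0, 0], "gripper": 0},
  {"linear": [0, 0, -1], "twist": [0, 0, 0], "gripper": 0},
  {"linear": [0, 0, -1], "twist": [0, 0, 0], "gripper": 0},
  {"linear": [0, 0, -1], "twist": [0, 0, 0], "gripper": 0},
])

```text
time_s: 35.4
tcp_pos: [0.7444, -0.0212, 0.2203]
tool_rot: [[-0.991, 0.135, -0.001], [0.135, 0.991, 0.0], [0.001, 0.0, -1.0]]
ft_force: [0.3, 1.0, 0.0]
grip_width: 0.0
finger_force: 0.0
```

Emit:
jog_arm([
  {"linear": [-0.12, 0.015, -0.03], "twist": [0, 0, 0], "gripper": 0},
  {"linear": [-0.25, 0.03, -0.05], "twist": [0, 0, 0], "gripper": 0},
  {"linear": [-0.32, 0.04, -0.052], "twist": [0, 0, 0], "gripper": 0},
  {"linear": [-0.396, 0.048, -0.055], "twist": [0, 0, 0], "gripper": 0},
  {"linear": [-0.49, 0.06, -0.07], "twist": [0, 0, 0], "gripper": 0},
  {"linear": [-0.58, 0.073, -0.093], "twist": [0, 0, 0], "gripper": 0},
  {"linear": [-0.67, 0.085, -0.125], "twist": [0, 0, 0], "gripper": 0},
  {"linear": [-0.756, 0.098, -0.162], "twist": [0, 0, 0], "gripper": 0},
  {"linear": [-0.837, 0.108, -0.21], "twist": [0, 0, 0], "gripper": 0},
  {"linear": [-0.837, 0.108, -0.21], "twist": [0, 0, 0], "gripper": 0},
])

```text
time_s: 36.4
tcp_pos: [0.6414, -0.009, 0.1928]
tool_rot: [[-0.991, 0.135, -0.006], [0.135, 0.991, -0.001], [0.005, -0.001, -1.0]]
ft_force: [-0.2, 0.4, -0.2]
grip_width: 0.0001
finger_force: 0.0
```

```bash
python3 chk.py
```

```text
36.4 [ 0.6414 -0.009   0.1928] [-0.2  0.4 -0.2]
scene 1802 X [-4. 83.] Z [ 92. 217.] ang 58.4
side 51 X [-15.  55.] Z [118. 223.] ang 55.7
```

Emit:
jog_arm([
  {"linear": [-0.055, 0.01, -0.06], "twist": [0, 0, 0], "gripper": 0},
  {"linear": [-0.13, 0.02, -0.12], "twist": [0, 0, 0], "gripper": 0},
  {"linear": [-0.2, 0.035, -0.186], "twist": [0, 0, 0], "gripper": 0},
  {"linear": [-0.26, 0.042, -0.26], "twist": [0, 0, 0], "gripper": 0},
  {"linear": [-0.32, 0.05, -0.334], "twist": [0, 0, 0], "gripper": 0},
  {"linear": [-0.365, 0.058, -0.417], "twist": [0, 0, 0], "gripper": 0},
  {"linear": [-0.408, 0.065, -0.5], "twist": [0, 0, 0], "gripper": 0},
  {"linear": [-0.44, 0.07, -0.59], "twist": [0, 0, 0], "gripper": 0},
  {"linear": [-0.468, 0.073, -0.68], "twist": [0, 0, 0], "gripper": 0},
  {"linear": [-0.486, 0.075, -0.773], "twist": [0, 0, 0], "gripper": 0},
  {"linear": [-0.496, 0.076, -0.82], "twist": [0, 0, 0], "gripper": 0},
  {"linear": [-0.496, 0.076, -0.86], "twist": [0, 0, 0], "gripper": 0},
  {"linear": [-0.496, 0.076, -0.88], "twist": [0, 0, 0], "gripper": 0},
  {"linear": [-0.496, 0.076, -0.88], "twist": [0, 0, 0], "gripper": 0},
])

```text
time_s: 37.9
tcp_pos: [0.5855, 0.0, 0.0887]
tool_rot: [[-0.991, 0.136, 0.0], [0.136, 0.991, 0.0], [-0.0, 0.0, -1.0]]
ft_force: [-0.1, 0.5, -0.6]
grip_width: -0.0002
finger_force: 0.0
```

Emit:
jog_arm([
  {"linear": [-0.1, 0.013, -0.02], "twist": [0, 0, 0], "gripper": 0},
  {"linear": [-0.1, 0.013, -0.05], "twist": [0, 0, 0], "gripper": 0},
  {"linear": [-0.1, 0.013, -0.08], "twist": [0, 0, 0], "gripper": 0},
  {"linear": [-0.1, 0.013, -0.08], "twist": [0, 0, 0], "gripper": 0},
])

```text
time_s: 38.3
tcp_pos: [0.5773, 0.0018, 0.0876]
tool_rot: [[-0.991, 0.136, 0.01], [0.136, 0.991, -0.003], [-0.01, -0.002, -1.0]]
ft_force: [-8.8, -2.3, 51.6]
grip_width: 0.0003
finger_force: 26.0
```

Emit:
jog_arm([
  {"linear": [0, 0, 0.3], "twist": [0, 0, 0], "gripper": 0},
  {"linear": [0, 0, 0.6], "twist": [0, 0, 0], "gripper": 0},
  {"linear": [0, 0, 1], "twist": [0, 0, 0], "gripper": 0},
  {"linear": [0, 0, 1], "twist": [0, 0, 0], "gripper": 0},
])

```text
time_s: 38.7
tcp_pos: [0.5773, 0.0025, 0.2058]
tool_rot: [[-0.991, 0.136, 0.013], [0.136, 0.991, 0.001], [-0.013, 0.002, -1.0]]
ft_force: [1.3, 0.7, 0.4]
grip_width: -0.0003
finger_force: 0.0
```

Emit:
jog_arm([
  {"linear": [0, 0, 0.4], "twist": [0, 0, 0], "gripper": 0},
  {"linear": [0, 0, 0.8], "twist": [0, 0, 0], "gripper": 0},
  {"linear": [0, 0, 0.8], "twist": [0, 0, 0], "gripper": 0},
  {"linear": [0, 0, 0.8], "twist": [0, 0, 0], "gripper": 0},
])

```text
time_s: 39.1
tcp_pos: [0.5734, 0.0015, 0.2964]
tool_rot: [[-0.991, 0.136, 0.003], [0.136, 0.991, -0.001], [-0.003, -0.0, -1.0]]
ft_force: [0.3, 0.5, -0.3]
grip_width: -0.0001
finger_force: 0.0
```

```bash
python3 chk.py; python3 look.py|grep -E "cork |hand"
python3 - <<'E'
from h import *
ex=np.array([.9907,-.1357]);ey=np.array([.1357,.9907]);o0=np.array([.6192,-.0045])
for n in('wrist','scene','side'):
    p,d,i=snap(n);C=cloud(i,d,n=='wrist');q=C[...,:2]-o0;X=q@ex;Y=q@ey;Z=C[...,2]
    m=(d>0)&(X>-.08)&(X<.06)&(abs(Y)<.15)&(abs(Z-.09)<.02)
    if m.sum()>50: print(n,m.sum(),'slope',np.polyfit(X[m],Z[m],1).round(4))
a=snap('scene')[0];b=snap('side')[0];save(np.hstack([a[60:330,100:400],b[100:370,80:380]]),'fin.png',k=1.3)
E
```

```text
39.1 [0.5734 0.0015 0.2964] [ 0.3  0.5 -0.3]
scene 2291 X [-78.  74.] Z [85. 92.] ang 3.5
side 518 X [-82.  71.] Z [83. 91.] ang 3.1
scene cork 126 c [496.8 278.9] size [50.3 55.6] ang 42.34 z 61.9 px [315. 125.]
scene handle 245 c [ 466.  -338.5] size [97.2 20.7] ang 0.53 z 29.6 px [198. 246.]
side cork 234 c [495.2 280.6] size [51.2 53. ] ang 65.01 z 61.4 px [177. 272.]
side handle 116 c [ 463.5 -334.5] size [97.7 24.7] ang 2.37 z 27.9 px [302. 178.]
wrist 23786 slope [-0.0015  0.0888]
scene 3355 slope [0.001  0.0885]
side 2475 slope [-0.0007  0.0877]
```

View pics/fin.png

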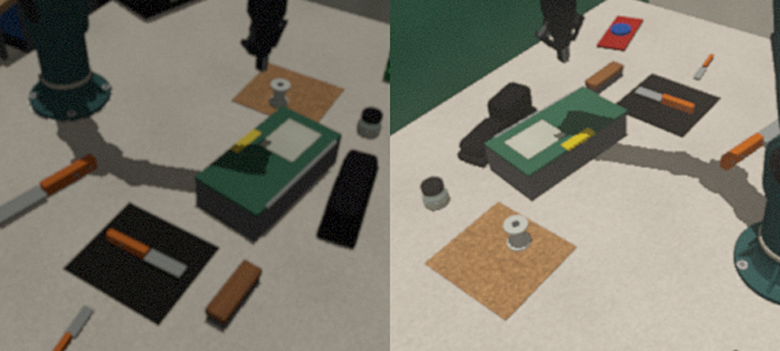

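The final picture shows the cover shut flat, the core standing on the cork mat, the blade flat on the black mat, and nothing else disturbed. Handing in.

```bash
python3 -c "from h import *; print(job_done())"
```

```text
the job is handed in; nothing more can be done
None
```

The job is handed in: I levered the cover open with the blade, stood the core on the cork mat, stood the yellow and green spools upright in the case with labels within about 2° of square to the reader bar, shut the cover flat (the fingertips pressed it with about 52 N at the end), and left the blade flat on its black mat; the judge returned no result.

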